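Kit out a counter terminal and a wall terminal

TASK

Make up the two terminal kits on the bench. Blue tray: the white power adapter, lying flat in the middle of the yellow pad, and the paper roll, its axle dropped into the two slotted uprights until both ends are fully down. Grey tray: the black power adapter, lying flat in the middle of the yellow pad, and the steel wall bracket, standing on its base plate in the middle of the white pad. Any order will do; leave the jar and the screwdriver where they are.

Things in the scene. Friction and masses are not known exactly. Their poses are not given: they have to be found in the camera images.
- white_adapter: power adapter: white box (mm) 64 long (x) x 44 wide (y) x 34 high, two thin brass pins standing 15 out of its +x end at half height, a grey square on top; loose, about 0.16 kg. Origin: centre of the box's underside (pins not counted), z up. Lies flat on the bench at the start, x within 30 degrees of straight away from the robot.
- black_adapter: power adapter: black box (mm) 64 long (x) x 44 wide (y) x 34 high, two thin brass pins standing 15 out of its +x end at half height, a grey square on top; loose, about 0.16 kg. Origin: centre of the box's underside (pins not counted), z up. Lies flat on the bench at the start, x within 30 degrees of straight away from the robot.
- bracket: steel wall bracket (mm): base plate 74 (x) x 60 (y) x 4 thick; two upright parallel cheeks in its middle, each 40 long (x) and 6 thick, top 36 above the underside, outer faces at y -16 and +16 (grip across these); a brass cross pin joins them. Loose, about 0.24 kg. Origin: centre of the plate's underside, z up. Stands on its plate at the start, x within 30 degrees of straight away from the robot.
- paper_roll: white paper roll (mm), 50 in diameter, 58 long, orange collars, on a black axle 8 in diameter, 94 long (18 stands out each end); loose, about 0.13 kg. Origin: centre of the roll; x along the axle. Starts level, origin 28 above the bench, on a small fixed cardboard rest (60 x 44, 8 high, all beneath the roll), axle within 35 degrees of the y line. Grip from above across the diameter.
- blue_tray: kit tray of blue plastic, fixed to the bench, in mm 140 (x) x 260 (y), floor 4 thick, rim and middle ridge (at y = 0) 8 high and 4 thick. Origin: centre of its underside, at bench height; x points away from the robot (within 9 degrees), z up. Yellow pad 104 x 96, top 5 above the bench, centred at tray (x 0, y +65); roll holder centred at (x 0, y -65).
- roll_holder (a point): where the roll's centre lies when seated, 36 mm above the bench; axes as the blue tray's. Two bare aluminium uprights, in mm 39 either side along y (6 thick, 72 clear between them), 31 wide in x, 51 high. Each has an open vertical slot 11 wide at x = 0, with a sloping mouth 28 wide and a flat bottom 4 below this point. The axle lies along y.
- grey_tray: kit tray of grey plastic, fixed to the bench, in mm 140 (x) x 260 (y), floor 4 thick, rim and middle ridge (at y = 0) 8 high and 4 thick. Origin: centre of its underside, at bench height; x points away from the robot (within 9 degrees), z up. Two pads, each 104 x 96 with its top 5 above the bench: yellow, centred at tray (x 0, y +65), and white, centred at tray (x 0, y -65).
- screw_jar: bystander: small amber glass jar with a red cap, 42 mm in diameter, 60 mm high; loose, stands between the trays. Origin: centre of its underside. Leave it alone.
- screwdriver: bystander: screwdriver lying to the right of the right-hand tray, handle towards the robot, loose, about 200 mm long. Origin: at its underside. Leave it alone.
Things that resemble listed ones, but are neither listed nor needed, are in the scene too. Leave any turquoise look-alike of the bracket alone.

How it is judged:
By the outcome, as a careful person would: the job done as asked, in the order asked, and still so for the second after the job is handed in, with the robot touching nothing.
It also fails if it takes over 102 s, if anything falls off the work surface, if the arm or the gripper's body presses on something with over 40 N, if the wrist force passes 120 N, or if a joint passes its speed limit or range.

ROBOT

A 7-joint arm with a two-finger parallel gripper is mounted at the origin on the work surface. World frame = base frame: x ahead of the robot, y to its left, z up, the work surface at z = 0. Lengths are in m, angles in rad, forces in N, time in s.
With the tool pointing down it reaches from about 0.4 to 0.85 m from the base axis. Payload 4.5 kg.
Tool frame: the origin (TCP) lies between the finger pads; the fingertips stand 19 mm ahead of it and the grasp point (between the pads) is the TCP (r.nose_length is the distance from the TCP to the fingertips, in m); z points along the fingers, x is the direction in which the jaws open and shut, and the axes are right-handed (so a half turn about z gives the same grasp; the last joint's range is limited). The gripper opens to 88 mm and grips with 3 to 60 N. Pads are 18 mm wide; open, the fingers measure 123 mm over their backs; the gripper's body (75 mm by 187 mm) begins 45 mm behind the grasp point.
Start: joints at [-1.099, 0.689, -0.195, 1.565, 0.157, 0.902, -0.215], TCP at [0.265, 0.566, 0.258] pointing down, gripper open.
Joint ranges: [-3.01, 3.01], [-0.46, 2.08], [-1.47, 1.51], [0.13, 2.56], [-1, 4.14], [0.04, 2.09], [-2.66, 2.66]. Speed limits (rad/s): [2.57, 2.57, 3.14, 3.14, 3.14, 3.14, 3.14].

INTERFACE

Orientations are given as a unit quaternion [x, y, z, w].
In Python, from plant import get_state, vision, r gives the robot as it stands.
- The arm moves only by the tool play_rows, never from a script. Its argument "deltas" is a list that holds one entry, the list of rows, each a list of 7 numbers: the gripper command: -1 is fully open, 1 is shut, values between are in proportion, then the shift along the tool's x, y, z normalised to -1 to 1, where 1 is 300 mm, then the turn, a rotation vector about the tool's x, y, z normalised to -1 to 1, where 1 is pi rad. A call has 1 to 5 rows; each row is the pose to reach, as a shift and turn from the pose measured when the call began, along the tool's axes at that moment, turning the shorter way round; what a row does not reach only later rows make up. A row lasts 1/8 s, in which the tool goes at most 62.5 mm and 10.7 degrees, less where a joint would pass 70% of its speed; a pose out of reach is approached as far as the arm can. A call with a number of a shift or a turn outside -1 to 1 is refused whole. A call with a gripper value outside its range is refused whole. The fingers move at their own pace and stop on an object; "force" is the grip in N (left out, the last holds). Time passes only in rows, so rows that repeat a pose let the fingers close. It gives the time, the measured TCP pose, the force and the opening at its end, in the units of the state.
- get_state(): the state, without advancing time (a new reading comes with each control period).
- vision.snapshot(name): name is "scene" or "top" or "wrist"; returns the picture (480x640x3 uint8, red, green, blue); there is no depth.
- vision.camera_model(name): a dict with "vfov" (degrees; the focal length in pixels is half the picture's height over the tangent of half this angle, whatever the lens; pixels are square), "cx", "cy" (the principal point, pixels), "world_to_cam" (4x4, takes a point from world to camera coordinates). Camera axes: x right, y up, looking along -z (the intrinsics and any distortion apply to the point x, -y, -z); pixel columns grow to the right and rows downward; lengths in m; the calibration is good to about 2 mm. A picture is of the moment at which its call begins: read the wrist's pose just before it. camera_model takes no time and is no camera call; for the wrist camera it gives the pose at the moment of the call.
- r.finish_job(): hands the job in, once; it reports no verdict.
The state is a dict: "clock": time; "q": joint angles; "qd": joint speeds; "joint_torque": joint torques, N m; "tool_pos": TCP position; "eef_rot": TCP orientation; "contact_force": force on the tool from outside, world axes, zero at the start; "moment": the same for the moment, N m; "opening": opening from 0.0 (shut) to 1.0 (fully open).
Only numpy, scipy, OpenCV 4.12 (cv2) and the standard library are available. Lean on these libraries where they do the work, as an engineer would, in place of code of your own. Each camera call takes 0.05 s, during which the arm holds its last target.

## Working session

There is one attempt and no reset: what is moved stays moved. The work goes in short steps, Python scripts to look and compute and a tool call to move; the robot and the scene stay as the last step left them, time stands still between calls to the robot, and variables do not carry over. Pictures are saved under pics/ and viewed, and the job is handed in when it is done.

Besides the shell and the picture viewer there is one more tool, called after "Call:" in YAML: its name, and indented under it one key for each argument. play_rows: Moves the arm, as the interface text tells. Scaled input: -1 to 1 covers 300 mm each way for a shift and pi rad each way for a turn. Its arguments: {"type":"object","properties":{"deltas":{"type":"array"},"force":{"type":"number"}},"required":["deltas"]}

```bash
ls; mkdir -p pics; python3 - <<'E'
from plant import get_state, vision, r
import cv2
s=get_state();print(s)
for n in("scene","top","wrist"):
    m=vision.camera_model(n);print(n,m)
    cv2.imwrite(f"pics/{n}0.png",vision.snapshot(n)[:,:,::-1])
E
```

```text
pics
{'clock': 0.0, 'q': array([-1.09916366,  0.68999632, -0.1945079 ,  1.56636216,  0.15730881,
        0.90246988, -0.21509878]), 'qd': array([-5.53637658e-04,  2.44578339e-04, -2.01552662e-05,  1.62915718e-04,
       -3.50112870e-04,  6.69565036e-04,  3.90498895e-04]), 'joint_torque': array([-3.40578772e-04, -5.27562046e+01, -1.26696356e+00, -1.53431010e+01,
       -5.26156614e-02,  6.32193260e-03,  1.52779421e-04]), 'tool_pos': array([0.26477766, 0.56547921, 0.2568973 ]), 'eef_rot': array([ 8.43770138e-01,  5.36703927e-01, -7.37913841e-04,  5.52336796e-04]), 'contact_force': array([-0.98619269,  0.2021478 ,  0.52478992]), 'moment': array([-0.01243845,  0.02881038,  0.00711949]), 'opening': 0.9990180952841848}
scene {'vfov': 56.42048562616148, 'cx': 322.78541032611156, 'cy': 238.82126911328265, 'world_to_cam': array([[ 0.7405785 ,  0.67191965,  0.00821366, -0.31264141],
       [-0.48955055,  0.53112065,  0.69155702,  0.23548376],
       [ 0.46030831, -0.51617327,  0.72227517, -1.32497867],
       [ 0.        ,  0.        ,  0.        ,  1.        ]])}
top {'vfov': 49.16691295343729, 'cx': 312.43342043100023, 'cy': 240.8257187863404, 'world_to_cam': array([[ 0.00578001, -0.99996973,  0.00520824, -0.07253582],
       [ 0.97735606,  0.00675084,  0.21149362, -0.50530778],
       [-0.21152238,  0.00386787,  0.9773655 , -1.17589268],
       [ 0.        ,  0.        ,  0.        ,  1.        ]])}
wrist {'vfov': 66.20904425543925, 'cx': 330.4462716424263, 'cy': 240.79152811498238, 'world_to_cam': array([[ 0.42317902,  0.9060435 , -0.0021665 , -0.62316609],
       [-0.86669186,  0.40409996, -0.29248664,  0.04131615],
       [-0.26413013,  0.1256519 ,  0.95626716, -0.39000897],
       [ 0.        ,  0.        ,  0.        ,  1.        ]])}
```

View pics/top0.png

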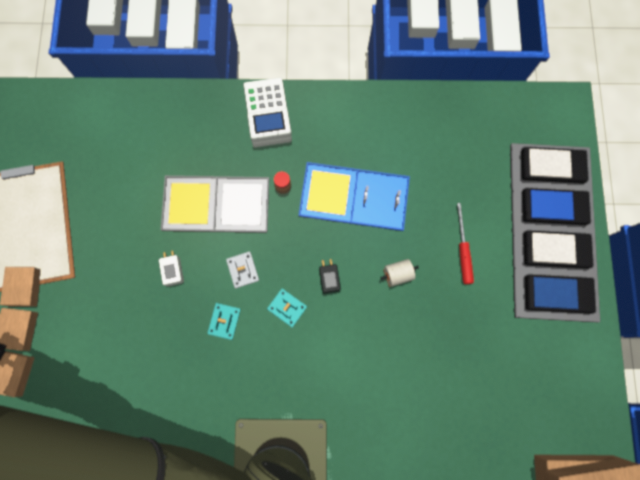

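View pics/scene0.png

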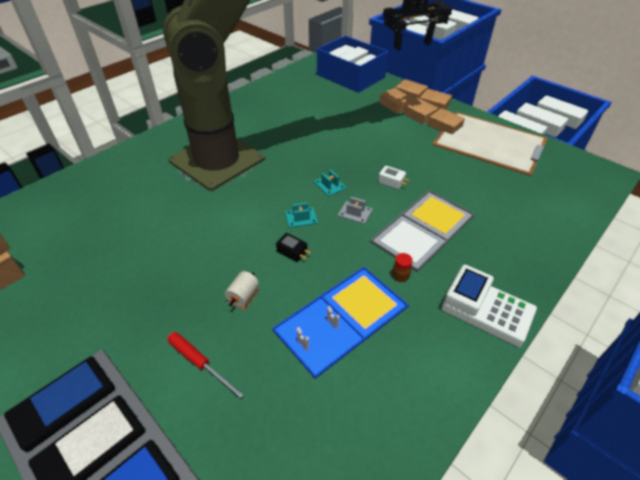

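View pics/wrist0.png

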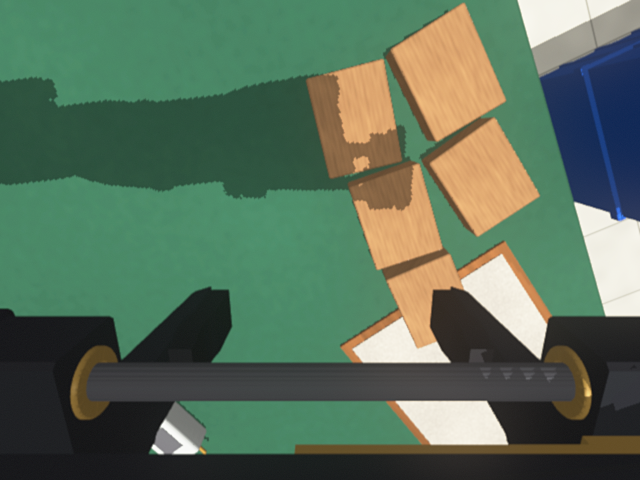

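```bash
cat > h.py <<'E'
import numpy as np, cv2
from scipy.spatial.transform import Rotation as R
from scipy.optimize import least_squares
from plant import get_state, vision, r
def cam(n):
    m=vision.camera_model(n); f=240/np.tan(np.radians(m["vfov"]/2)); return dict(f=f,cx=m["cx"],cy=m["cy"],T=np.array(m["world_to_cam"]))
def ray(c,uv):
    d=np.array([(uv[0]-c['cx'])/c['f'],-(uv[1]-c['cy'])/c['f'],-1.]); Rm=c['T'][:3,:3]
    o=-Rm.T@c['T'][:3,3]; d=Rm.T@d; return o,d/np.linalg.norm(d)
def atz(c,uv,z):
    o,d=ray(c,uv); return o+d*(z-o[2])/d[2]
def proj(c,P):
    p=c['T'][:3,:3]@np.asarray(P,float)+c['T'][:3,3]; return np.array([c['cx']+c['f']*p[0]/-p[2], c['cy']-c['f']*p[1]/-p[2]])
def tri(rays):
    A=np.zeros((3,3));b=np.zeros(3)
    for o,d in rays:
        M=np.eye(3)-np.outer(d,d);A+=M;b+=M@o
    P=np.linalg.solve(A,b); res=[np.linalg.norm((np.eye(3)-np.outer(d,d))@(P-o)) for o,d in rays]
    return P,np.array(res)
def down(yaw):  # tool x along (cos yaw, sin yaw), z down
    c,s=np.cos(yaw),np.sin(yaw); return R.from_matrix(np.array([[c,s,0],[s,-c,0],[0,0,-1]]))
def go(x,y,z,yawdeg):
    s=get_state(); Rc=R.from_quat(s['eef_rot']); best=None
    for k in (0,180):
        Rt=down(np.radians(yawdeg+k)); rv=(Rc.inv()*Rt).as_rotvec()
        if best is None or np.linalg.norm(rv)<np.linalg.norm(best): best=rv
    d=Rc.inv().apply(np.array([x,y,z])-s['tool_pos'])
    print('row',np.round(d/0.3,4).tolist(),np.round(best/np.pi,4).tolist(),'rows>=',np.linalg.norm(d)/.0625,np.degrees(np.linalg.norm(best))/10.7)
def st():
    s=get_state(); M=R.from_quat(s['eef_rot']).as_matrix(); print('t',round(s['clock'],2),'pos',np.round(s['tool_pos'],4),'yaw',round(np.degrees(np.arctan2(M[1,0],M[0,0])),2),'tilt',round(np.degrees(np.arccos(-M[2,2])),2),'F',np.round(s['contact_force'],1),'op',round(s['opening'],3),'q',np.round(s['q'],2))
def snap(n,name):
    c=cam(n); im=vision.snapshot(n)[:,:,::-1].copy(); cv2.imwrite(f'pics/{name}.png',im); np.savez(f'pics/{name}.npz',**c); return im,c
def load(name):
    d=np.load(f'pics/{name}.npz'); return {k:(d[k] if k=='T' else float(d[k])) for k in d}
E
python3 - <<'E'
from h import *
t=cam('top');s=cam('scene')
print(np.round(t['T'],3)[:1], -t['T'][:3,:3].T@t['T'][:3,3], -s['T'][:3,:3].T@s['T'][:3,3])
pts=dict(jarcap=((282,181),(403,261),.06),white=((170,270),(390,174),.034),black=((330,278),(291,241),.034),bracket=((241,268),(354,206),.03),roll=((400,272),(242,287),.028),g_y=((190,203),(437,214),.005),g_w=((242,205),(408,240),.005),b_y=((329,192),(367,301),.005))
for k,(a,b,z) in pts.items():
    P,e=tri([ray(t,a),ray(s,b)]); print(k,np.round(P,3),np.round(e,4),np.round(atz(t,a,z),3),np.round(atz(s,b,z),3))
# tray corners top
for n,q in dict(blue=[(303,166),(409,177),(405,229),(299,214)],grey=[(166,178),(268,178),(268,232),(161,230)]).items():
    P=[atz(t,a,.008) for a in q]; print(n,np.round(P,3).tolist(),[round(np.linalg.norm(P[i]-P[i-1]),3) for i in range(4)])
im=cv2.imread('pics/top0.png')[120:360,130:450]; cv2.imwrite('pics/topc.png',cv2.resize(im,(800,600),interpolation=cv2.INTER_CUBIC))
E
```

```text
[[ 0.006 -1.     0.005 -0.073]] [ 0.24555726 -0.06457417  1.25652409] [ 0.9567154  -0.59891895  0.79671667]
jarcap [0.655 0.006 0.048] [0.0009 0.0009] [0.65  0.004 0.06 ] [ 0.661 -0.003  0.06 ]
white [0.437 0.265 0.026] [0.0028 0.0028] [0.438 0.265 0.034] [0.441 0.254 0.034]
black [ 0.421 -0.111  0.035] [0.0004 0.0004] [ 0.421 -0.111  0.034] [ 0.421 -0.11   0.034]
bracket [0.444 0.099 0.021] [0.0021 0.0021] [0.444 0.099 0.03 ] [0.449 0.089 0.03 ]
roll [ 0.437 -0.276  0.032] [0.0008 0.0008] [ 0.437 -0.277  0.028] [ 0.435 -0.274  0.028]
g_y [0.61  0.234 0.005] [0.0001 0.0001] [0.61  0.234 0.005] [0.61  0.234 0.005]
g_w [0.607 0.106 0.003] [0.0008 0.0008] [0.606 0.105 0.005] [0.608 0.105 0.005]
b_y [ 0.645 -0.108  0.002] [0.0036 0.0036] [ 0.641 -0.11   0.005] [ 0.648 -0.106  0.005]
blue [[0.708, -0.045, 0.008], [0.681, -0.31, 0.008], [0.547, -0.296, 0.008], [0.583, -0.036, 0.008]] [np.float64(0.125), np.float64(0.267), np.float64(0.135), np.float64(0.263)]
grey [[0.674, 0.297, 0.008], [0.676, 0.042, 0.008], [0.537, 0.039, 0.008], [0.54, 0.3, 0.008]] [np.float64(0.133), np.float64(0.254), np.float64(0.139), np.float64(0.261)]
```

View pics/topc.png

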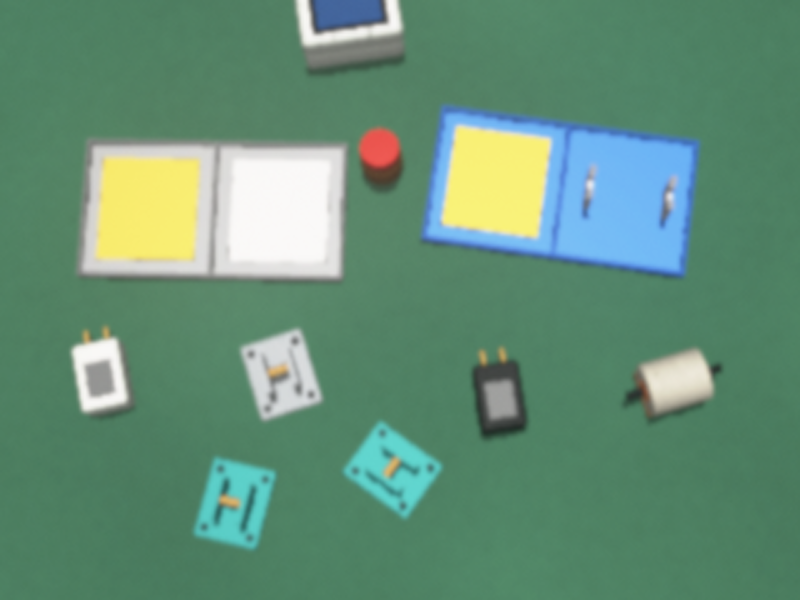

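```bash
python3 - <<'E'
from h import *
st()
c=cam('wrist'); s=get_state(); Rt=R.from_quat(s['eef_rot'])
o=-c['T'][:3,:3].T@c['T'][:3,3]
print('cam in tool',Rt.inv().apply(o-s['tool_pos'])); print('cam axes in tool\n',np.round(Rt.as_matrix().T@c['T'][:3,:3].T,3))
# predict footprint for candidate tool poses
Toff=Rt.inv().apply(o-s['tool_pos']); Rtc=Rt.as_matrix().T@c['T'][:3,:3].T
for p,yaw in [((.45,.2,.33),90),((.45,.2,.33),-90),((.6,.2,.33),90)]:
    Rn=down(np.radians(yaw)); C=Rn.as_matrix()@Rtc; oo=np.array(p)+Rn.apply(Toff); T=np.eye(4);T[:3,:3]=C.T;T[:3,3]=-C.T@oo
    cc=dict(c,T=T); print(p,yaw,[np.round(atz(cc,uv,0)[:2],2).tolist() for uv in [(0,0),(640,0),(640,280),(0,280)]])
go(.45,.2,.33,90); go(.45,.2,.33,-90)
E
```

```text
t 0.15 pos [0.2648 0.5656 0.2571] yaw 64.92 tilt 0.08 F [ 0.6 -0.4  0.6] op 1.002 q [-1.1   0.69 -0.19  1.57  0.16  0.9  -0.22]
cam in tool [-0.00073063 -0.07511159 -0.1267017 ]
cam axes in tool
 [[ 1.    -0.001  0.   ]
 [-0.001 -0.956 -0.292]
 [ 0.     0.292 -0.956]]
(0.45, 0.2, 0.33) 90 [[0.24, -0.16], [0.24, 0.53], [0.57, 0.61], [0.57, -0.24]]
(0.45, 0.2, 0.33) -90 [[0.66, 0.56], [0.66, -0.13], [0.33, -0.21], [0.33, 0.64]]
(0.6, 0.2, 0.33) 90 [[0.39, -0.16], [0.39, 0.53], [0.72, 0.61], [0.72, -0.24]]
row [-0.8425, 1.0758, -0.2417] [-0.0001, 0.0005, -0.1393] rows>= 6.660728578359918 2.343983434377477
row [-0.8425, 1.0758, -0.2417] [-0.0001, 0.0005, -0.1393] rows>= 6.660728578359918 2.343983434377477
```

```bash
python3 - <<'E'
from h import *
go(.43,.34,.3,90)
E
```

```text
row [-0.448, 0.8176, -0.1423] [-0.0001, 0.0005, -0.1393] rows>= 4.526690030594246 2.343983434377477
```

Call:
play_rows:
  deltas:
    - [[-1, -0.448, 0.818, -0.142, 0, 0, -0.139], [-1, -0.448, 0.818, -0.142, 0, 0, -0.139], [-1, -0.448, 0.818, -0.142, 0, 0, -0.139], [-1, -0.448, 0.818, -0.142, 0, 0, -0.139], [-1, -0.448, 0.818, -0.142, 0, 0, -0.139]]

```text
clock: 0.78
tool_pos: [0.4326, 0.3361, 0.3001]
eef_rot: [0.709, 0.705, -0.001, 0.001]
contact_force: [-0.5, 0.8, -0.1]
opening: 0.998
```

```bash
python3 - <<'E'
from h import *
st()
go(.6,.16,.3,90)
E
```

```text
t 0.78 pos [0.4326 0.3361 0.3001] yaw 89.65 tilt 0.19 F [-0.5  0.8 -0.1] op 0.998 q [-0.52  0.55 -0.36  1.74  0.24  0.9   0.58]
row [-0.5835, 0.5617, 0.0023] [0.0001, 0.001, -0.0019] rows>= 3.887426798946444 0.03686668353027855
```

Call:
play_rows:
  deltas:
    - [[-1, -0.583, 0.562, 0.002, 0, 0.001, -0.002], [-1, -0.583, 0.562, 0.002, 0, 0.001, -0.002], [-1, -0.583, 0.562, 0.002, 0, 0.001, -0.002], [-1, -0.583, 0.562, 0.002, 0, 0.001, -0.002], [-1, -0.583, 0.562, 0.002, 0, 0.001, -0.002]]

```text
clock: 1.4
tool_pos: [0.6034, 0.1535, 0.299]
eef_rot: [0.711, 0.703, -0.001, 0.002]
contact_force: [-0.4, -0.5, -0.4]
opening: 1.0
```

```bash
python3 - <<'E'
from h import *
st()
snap('wrist','w1'); st()
go(.6,-.12,.3,90)
E
```

```text
t 1.4 pos [0.6034 0.1535 0.299 ] yaw 89.41 tilt 0.25 F [-0.4 -0.5 -0.4] op 1.0 q [-0.13  0.65 -0.36  1.52  0.26  1.02  1.01]
t 1.45 pos [0.6011 0.1574 0.2992] yaw 89.71 tilt 0.07 F [-0.8  0.3  0.6] op 0.994 q [-0.13  0.65 -0.36  1.52  0.26  1.02  1.01]
row [-0.9246, 0.0009, -0.0014] [-0.0001, 0.0004, -0.0016] rows>= 4.437997319287379 0.027903970499423454
```

View pics/w1.png

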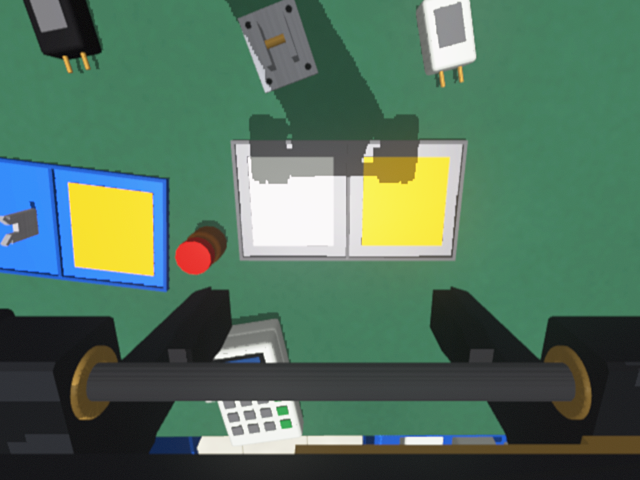

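Call:
play_rows:
  deltas:
    - [[-1, -0.925, 0.001, -0.001, 0, 0, -0.001], [-1, -0.925, 0.001, -0.001, 0, 0, -0.001], [-1, -0.925, 0.001, -0.001, 0, 0, -0.001], [-1, -0.925, 0.001, -0.001, 0, 0, -0.001], [-1, -0.925, 0.001, -0.001, 0, 0, -0.001]]

```text
clock: 2.08
tool_pos: [0.599, -0.1228, 0.2997]
eef_rot: [0.709, 0.706, -0.001, 0.0]
contact_force: [0.2, 0.4, 0.2]
opening: 1.0
```

```bash
python3 - <<'E'
from h import *
st()
snap('wrist','w2'); st()
go(.48,-.12,.3,90)
go(.48,-.05,.3,90)
E
```

```text
t 2.08 pos [ 0.599  -0.1228  0.2997] yaw 89.75 tilt 0.16 F [0.2 0.4 0.2] op 1.0 q [ 0.34  0.64 -0.38  1.55  0.27  1.    1.45]
t 2.12 pos [ 0.5989 -0.1269  0.2995] yaw 89.51 tilt 0.33 F [ 0.1 -3.1  0.6] op 1.001 q [ 0.34  0.64 -0.37  1.55  0.27  1.    1.45]
row [0.0196, -0.3965, -0.0012] [-0.0005, 0.0018, -0.0027] rows>= 1.905391696026745 0.05532496497562449
row [0.253, -0.3985, -0.0025] [-0.0005, 0.0018, -0.0027] rows>= 2.265491807062398 0.05532496497562449
```

View pics/w2.png

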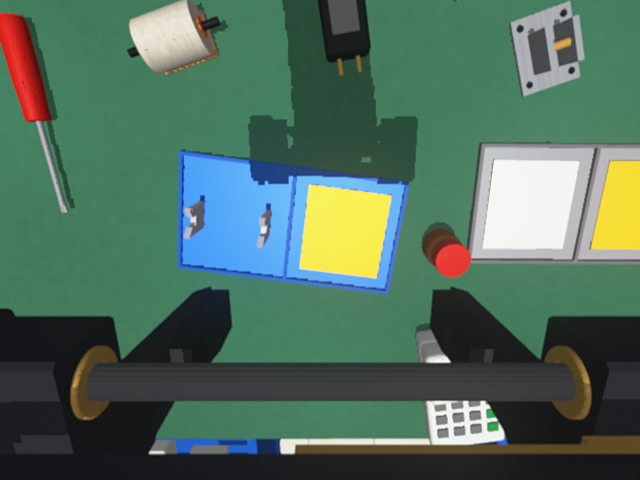

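Call:
play_rows:
  deltas:
    - [[-1, -0.08, -0.398, -0.002, 0, 0.001, -0.002], [-1, -0.08, -0.398, -0.002, 0, 0.001, -0.002], [-1, -0.08, -0.398, -0.002, 0, 0.001, -0.002]]

```text
clock: 2.5
tool_pos: [0.4729, -0.1493, 0.2997]
eef_rot: [0.708, 0.706, -0.005, -0.002]
contact_force: [0.7, 0.2, 0.7]
opening: 0.997
```

```bash
python3 - <<'E'
from h import *
st()
snap('wrist','w3'); st()
go(.48,.12,.3,90)
E
```

```text
t 2.5 pos [ 0.4729 -0.1493  0.2997] yaw 89.87 tilt 0.59 F [0.7 0.2 0.7] op 0.997 q [ 0.47  0.49 -0.4   1.88  0.26  0.84  1.51]
t 2.55 pos [ 0.4771 -0.1486  0.3005] yaw 89.95 tilt 0.25 F [0.5 0.8 0.5] op 1.0 q [ 0.47  0.49 -0.4   1.87  0.26  0.84  1.51]
row [0.8953, 0.0088, -0.0003] [-0.0011, 0.0007, -0.0003] rows>= 4.29750694426041 0.023535772374618156
```

View pics/w3.png

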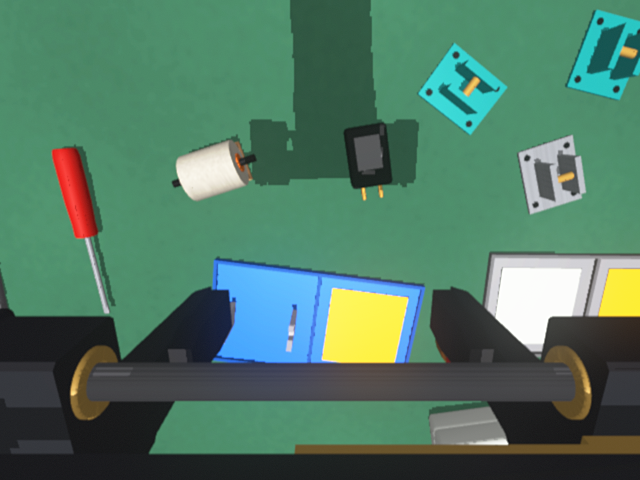

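Call:
play_rows:
  deltas:
    - [[-1, 0.9, 0.01, 0, 0, 0, 0], [-1, 0.9, 0.01, 0, 0, 0, 0], [-1, 0.9, 0.01, 0, 0, 0, 0], [-1, 0.9, 0.01, 0, 0, 0, 0], [-1, 0.9, 0.01, 0, 0, 0, 0]]

```text
clock: 3.18
tool_pos: [0.4805, 0.1295, 0.3006]
eef_rot: [0.704, 0.71, 0.0, -0.001]
contact_force: [-0.2, -0.8, 0.0]
opening: 1.0
```

```bash
python3 - <<'E'
from h import *
st()
snap('wrist','w4'); st()
E
```

```text
t 3.17 pos [0.4805 0.1295 0.3006] yaw 90.53 tilt 0.18 F [-0.2 -0.8  0. ] op 1.0 q [-0.08  0.48 -0.41  1.88  0.25  0.83  0.96]
t 3.23 pos [0.4806 0.131  0.3006] yaw 90.61 tilt 0.25 F [ 0.5  2.9 -0.2] op 1.003 q [-0.09  0.49 -0.41  1.88  0.25  0.83  0.96]
```

View pics/w4.png

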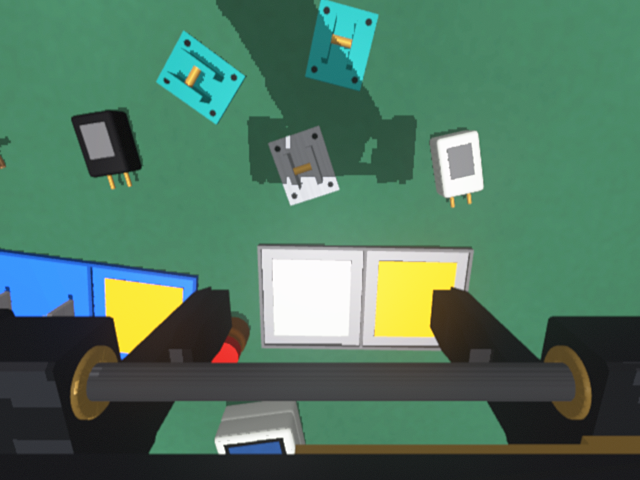

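```bash
cat >> h.py <<'E'
def mosaic(items,out,z=4,w=100,hh=75):
    tiles=[]
    for n,u,v in items:
        im=cv2.imread(f'pics/{n}.png')[v:v+hh,u:u+w]; im=cv2.copyMakeBorder(im,0,hh-im.shape[0],0,w-im.shape[1],cv2.BORDER_CONSTANT)
        t=cv2.resize(im,None,fx=z,fy=z,interpolation=cv2.INTER_NEAREST)
        for k in range(0,w,10):
            cv2.line(t,(k*z,0),(k*z,6 if (u+k)%50 else 14),(0,0,255),1)
            if (u+k)%20==0: cv2.putText(t,str(u+k),(k*z+1,16),0,.35,(0,0,255),1)
        for k in range(0,hh,10):
            cv2.line(t,(0,k*z),(6,k*z),(0,0,255),1)
            if (v+k)%20==0: cv2.putText(t,str(v+k),(8,k*z+4),0,.35,(0,0,255),1)
        tiles.append(t)
    rows=[np.hstack(tiles[i:i+2]) for i in range(0,len(tiles),2)]
    cv2.imwrite(f'pics/{out}.png',np.vstack(rows))
E
python3 - <<'E'
from h import *
mosaic([('w4',410,130),('w4',260,130),('w4',60,110),('w3',330,130)],'m1')
mosaic([('w3',170,130),('w3',510,140),('w2',170,190),('w2',120,0)],'m2')
mosaic([('w1',230,0),('w1',400,0),('w1',20,0),('w2',300,0)],'m3')
E
```

```text
(no output)
```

View pics/m1.png

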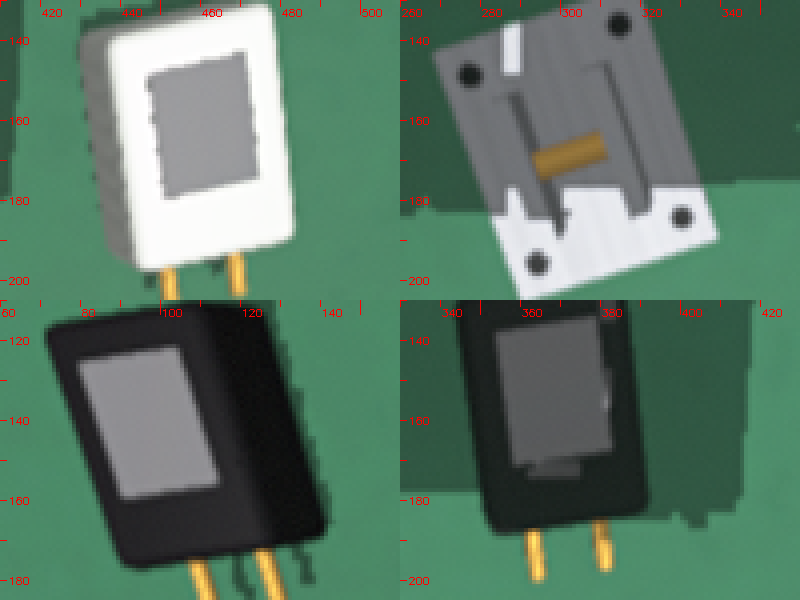

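View pics/m2.png

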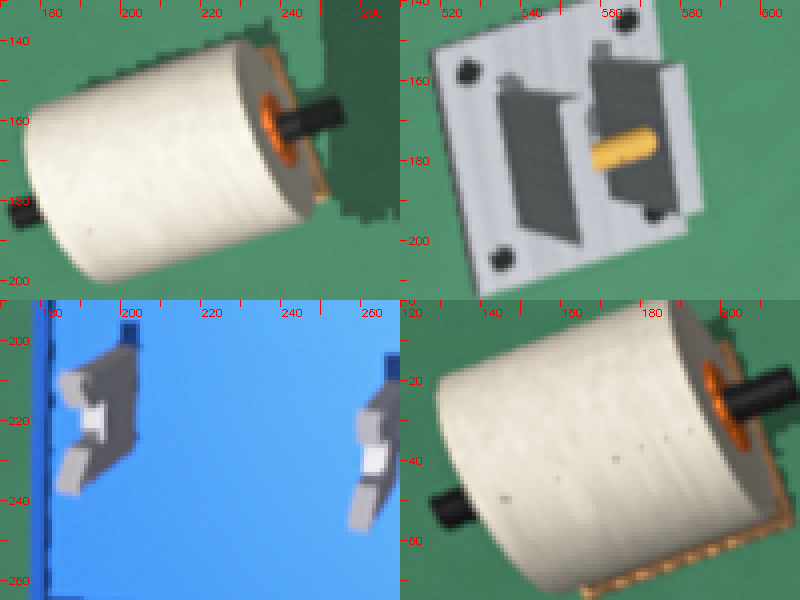

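View pics/m3.png

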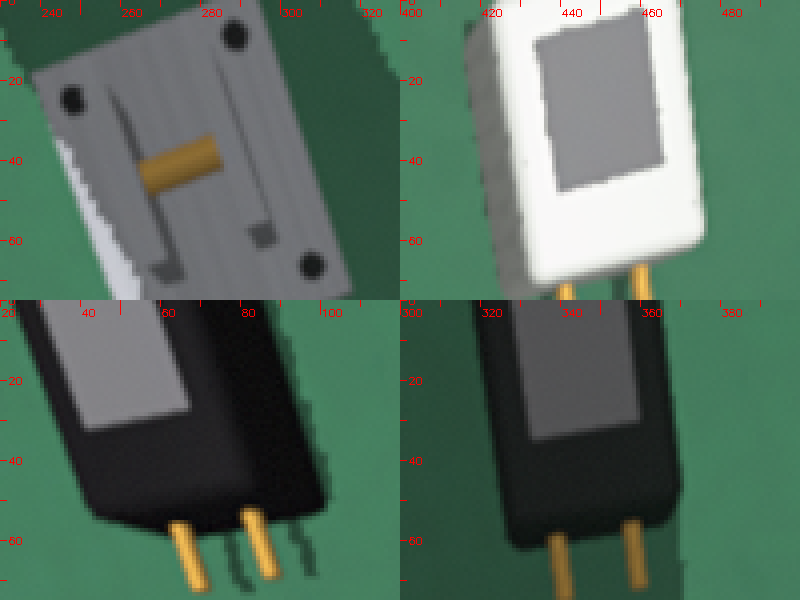

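```bash
cat > m.py <<'E'
from h import *
C={n:load(n) for n in('w1','w2','w3','w4')}
def T(name,**obs):
    n=len(next(iter(obs.values()))); out=[]
    for i in range(n):
        rs=[ray(C[k],v[i]) for k,v in obs.items() if v[i] is not None]
        P,e=tri(rs); out.append(P); print(name,i,np.round(P*1000,1),np.round(e.max()*1000,1))
    return np.array(out)
N=None
W=T('white',w4=[(447,148.75),(471.5,143),(474.75,175),(451.5,179.5),(445,197.5),(483.75,190)],w1=[(434,9.5),(461.5,2),(466,40.5),(440,48),(433,71),(476.5,60)])
B=T('black',w4=[(80,125),(105,121.25),(114.5,156.25),(90,160),(90.5,176.25)],w3=[(354.5,138),(379.25,134),(383,167.5),(358.5,171.5),(352.5,188)],w2=[N,N,(360,30.5),(333,34.5),(328,62)])
K=T('brk',w3=[(527,158),(566.75,145.5),(573.25,193),(535.5,204.5)],w4=[(277.5,148.75),(314.75,136),(330.5,184.25),(294.25,195.75)],w1=[(248,25),(288.75,8.75),(308,66.25),N])
Rl=T('roll',w3=[(172.5,183),(256.25,157)],w2=[(128,51),(219.5,21)])
print('roll c',Rl.mean(0),'len',np.linalg.norm(Rl[1]-Rl[0]),'yaw',np.degrees(np.arctan2(*(Rl[1]-Rl[0])[[1,0]])))
print('brk c',K.mean(0)); a=(K[3]-K[0]+K[2]-K[1]);print('yaw',np.degrees(np.arctan2(a[1],a[0])),[np.linalg.norm(K[i]-K[i-1]) for i in range(4)])
for n,P in(('white',W),('black',B)):
    a=P[3]-P[0]+P[2]-P[1]; b=P[1]-P[0]+P[2]-P[3]; print(n,'sq c',P[:4].mean(0),'yaw',np.degrees(np.arctan2(a[1],a[0])),np.degrees(np.arctan2(b[1],b[0])))
# trays: fit with corner obs at z .008
def fit(name,obs,p0):
    L=np.array([[-.07,.13],[-.07,-.13],[.07,-.13],[.07,.13]])  # image: order near-left(+y)...
    def f(p):
        c,s=np.cos(p[2]),np.sin(p[2]); o=[]
        for cam_,i,uv in obs:
            x,y=L[i]; o+=list(proj(C[cam_],[p[0]+c*x-s*y,p[1]+s*x+c*y,.008])-uv)
        return o
    q=least_squares(f,p0); print(name,q.x[:2],np.degrees(q.x[2]),'res px',np.round(q.fun,1)); return q.x
E
cat > m2.py <<'E'
from h import *
mosaic([('w2',170,140),('w2',350,160),('w2',340,240),('w2',170,230)],'m4')
mosaic([('w1',225,130),('w1',400,130),('w1',400,220),('w1',225,220)],'m5')
E
python3 m.py; python3 m2.py
```

```text
white 0 [423.7 249.2  35.7] 0.0
white 1 [417.7 274.2  34.9] 0.0
white 2 [450.1 280.8  37.1] 0.1
white 3 [455.6 257.9  33.5] 0.1
white 4 [475.4 253.4  31.3] 0.3
white 5 [466.4 293.8  33.5] 0.0
black 0 [ 404.2 -126.3   34.4] 0.1
black 1 [ 400.3 -100.9   33.4] 0.1
black 2 [434.5 -95.9  34.7] 0.4
black 3 [ 438.4 -121.5   35.9] 0.4
black 4 [ 457.9 -127.4   28. ] 2.9
brk 0 [426.9  69.4   3.9] 0.3
brk 1 [413.1 111.2   4.3] 0.1
brk 2 [466.1 129.    3.3] 0.2
brk 3 [479.7  87.3   3.7] 0.2
roll 0 [ 450.6 -320.6   31.2] 0.0
roll 1 [ 423.9 -230.4   25.9] 0.3
roll c [ 0.43723081 -0.27552741  0.02858552] len 0.09423240766253674 yaw 106.52190923825027
brk c [0.44644682 0.09923844 0.0037795 ]
yaw 18.678588506814105 [np.float64(0.05575661211574739), np.float64(0.0440997078811183), np.float64(0.05596341910842003), np.float64(0.04389390810973078)]
white sq c [0.43678408 0.26552479 0.03528485] yaw 13.364800748837 103.39349362200292
black sq c [ 0.41932781 -0.11113432  0.03460297] yaw 8.076234501024956 98.64294376681582
```

View pics/m4.png

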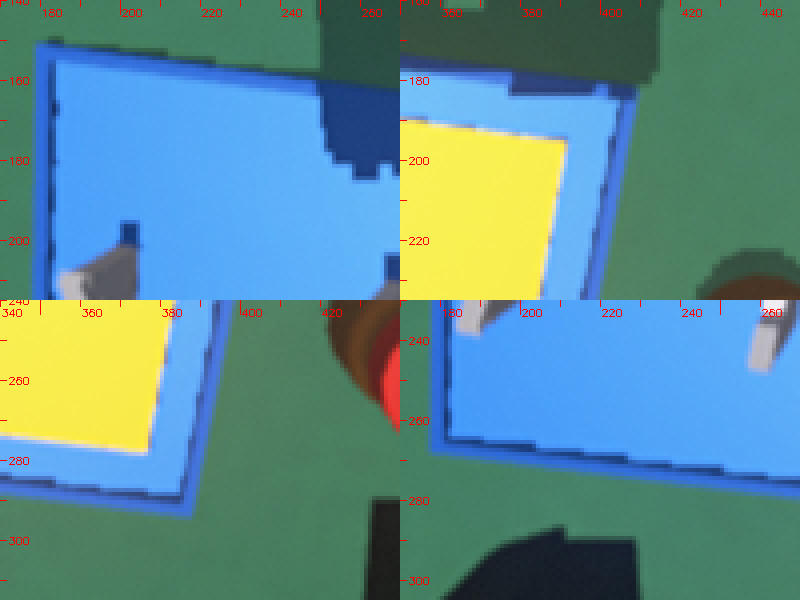

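View pics/m5.png

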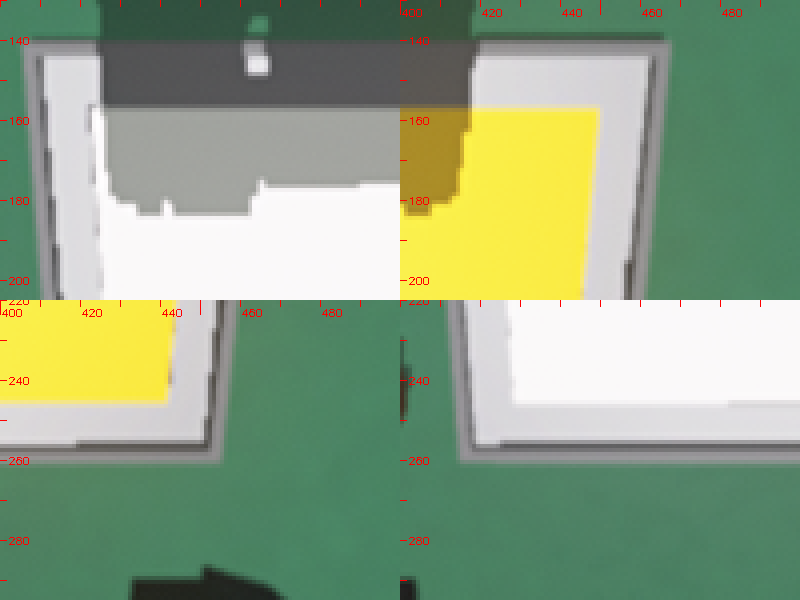

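```bash
cat >> m.py <<'E'
A=lambda c,i,u,v:(c,i,np.array([u,v]))
G=fit('grey',[A('w1',0,467,140),A('w1',1,231,139.5),A('w1',2,240,260.5),A('w1',3,455.5,260.5)],[.607,.17,0])
Bl=fit('blue',[A('w2',0,409.5,181.5),A('w2',1,179,151),A('w2',2,178,268.75),A('w2',3,388,294)],[.63,-.17,-.1])
def loc(p,x,y): c,s=np.cos(p[2]),np.sin(p[2]); return np.array([p[0]+c*x-s*y,p[1]+s*x+c*y])
print('grey yellow',loc(G,0,.065),'white',loc(G,0,-.065),'blue yellow',loc(Bl,0,.065),'holder',loc(Bl,0,-.065))
for y in(-.042,-.036,.036,.042):
  for x in(-.0155,.0155): print('upright',y,x,np.round(proj(C['w2'],[*loc(Bl,x,-.065+y),.051]),1))
for q in [(437,139.5),(478,131.25),(483.75,190),(445,197.5)]: print('white top',np.round(atz(C['w4'],q,.034)*1000,1))
for q in [(72,117.5),(90.5,176.25)]: print('black top w4',np.round(atz(C['w4'],q,.034)*1000,1))
for q in [(352.5,188),(392,182.5)]: print('black top w3',np.round(atz(C['w3'],q,.034)*1000,1))
E
python3 m.py | sed -n '/grey/,$p'
```

```text
grey [0.61069096 0.17153482] -0.5132956704424194 res px [ 1.  -0.  -0.6  0.5 -0.3 -0.3 -0.2 -0.1]
blue [ 0.633435   -0.17278471] -7.591888551625044 res px [ 0.3  0.2 -0.2  0.3 -0.3 -0.3  0.3 -0.2]
grey yellow [0.61127327 0.23653221] white [0.61010865 0.10653742] blue yellow [ 0.64202254 -0.10835448] holder [ 0.62484745 -0.23721493]
upright -0.042 -0.0155 [184.1 210. ]
upright -0.042 0.0155 [183.7 238.3]
upright -0.036 -0.0155 [189.9 210.7]
upright -0.036 0.0155 [189.4 239. ]
upright 0.036 -0.0155 [258.9 219.4]
upright 0.036 0.0155 [256.8 247.3]
upright 0.042 -0.0155 [264.6 220.1]
upright 0.042 0.0155 [262.4 248. ]
white top [414.6 238.5  34. ]
white top [406.1 279.8  34. ]
white top [466.3 293.6  34. ]
white top [474.9 252.8  34. ]
black top w4 [ 396.9 -133.2   34. ]
black top w4 [ 455.8 -125.1   34. ]
black top w3 [ 455.7 -127.5   34. ]
black top w3 [449.9 -85.6  34. ]
```

```bash
python3 - <<'E'
from h import *
st(); go(.4405,.2662,.085,103.4)
E
```

```text
t 3.23 pos [0.4806 0.131  0.3006] yaw 90.61 tilt 0.25 F [ 0.5  2.9 -0.2] op 1.003 q [-0.09  0.49 -0.41  1.88  0.25  0.83  0.96]
row [0.449, -0.1279, 0.7208] [-0.0002, -0.0014, -0.071] rows>= 4.122182531334783 1.19521336911121
```

Call:
play_rows:
  deltas:
    - [[-1, 0.449, -0.128, 0.721, 0, -0.001, -0.071], [-1, 0.449, -0.128, 0.721, 0, -0.001, -0.071], [-1, 0.449, -0.128, 0.721, 0, -0.001, -0.071], [-1, 0.449, -0.128, 0.721, 0, -0.001, -0.071], [-1, 0.449, -0.128, 0.721, 0, -0.001, -0.071]]
  force: 30

```text
clock: 3.85
tool_pos: [0.4383, 0.2697, 0.0822]
eef_rot: [0.617, 0.787, -0.001, -0.002]
contact_force: [-0.2, -1.2, 0.7]
opening: 1.002
```

```bash
python3 - <<'E'
from h import *
st(); go(.4405,.2662,.025,103.4)
E
```

```text
t 3.85 pos [0.4383 0.2697 0.0822] yaw 103.75 tilt 0.26 F [-0.2 -1.2  0.7] op 1.002 q [-0.51  0.85 -0.22  2.02  0.51  0.33  0.67]
row [-0.0136, 0.0052, 0.1908] [-0.0012, -0.0007, 0.002] rows>= 0.9183388889843337 0.040994557145917515
```

Call:
play_rows:
  deltas:
    - [[-1, -0.013, 0.005, 0.06, -0.001, -0.001, 0.002], [-1, -0.013, 0.005, 0.13, -0.001, -0.001, 0.002], [-1, -0.013, 0.005, 0.19, -0.001, -0.001, 0.002], [-1, -0.013, 0.005, 0.19, -0.001, -0.001, 0.002]]

```text
clock: 4.35
tool_pos: [0.4412, 0.2659, 0.0253]
eef_rot: [0.62, 0.784, -0.001, 0.0]
contact_force: [0.0, 0.4, 0.6]
opening: 1.0
```

```bash
python3 - <<'E'
from h import *
st(); go(.4405,.2662,.025,103.4)
E
```

```text
t 4.35 pos [0.4412 0.2659 0.0253] yaw 103.35 tilt 0.09 F [0.  0.4 0.6] op 1.0 q [-0.56  0.95 -0.12  2.03  0.55  0.19  0.63]
row [0.0015, -0.0019, 0.0009] [-0.0002, 0.0005, -0.0003] rows>= 0.01247959876780264 0.009955637425147509
```

Call:
play_rows:
  deltas:
    - [[1, 0, 0, 0, 0, 0, 0], [1, 0, 0, 0, 0, 0, 0], [1, 0, 0, 0, 0, 0, 0], [1, 0, 0, 0, 0, 0, 0], [1, 0, 0, 0, 0, 0, 0]]
  force: 30

```text
clock: 4.97
tool_pos: [0.4412, 0.2663, 0.0255]
eef_rot: [0.62, 0.785, -0.0, 0.0]
contact_force: [-0.6, -0.1, 2.0]
opening: 0.494
```

```bash
python3 - <<'E'
from h import *
st(); go(.4405,.2662,.17,103.4)
E
```

```text
t 4.97 pos [0.4412 0.2663 0.0255] yaw 103.37 tilt 0.06 F [-0.6 -0.1  2. ] op 0.494 q [-0.56  0.95 -0.12  2.03  0.55  0.19  0.63]
row [-0.0003, -0.0023, -0.4818] [-0.0, 0.0003, -0.0002] rows>= 2.312709220398794 0.005981072078284304
```

Call:
play_rows:
  deltas:
    - [[1, 0, 0, -0.15, 0, 0, 0], [1, 0, 0, -0.35, 0, 0, 0], [1, 0, 0, -0.45, 0, 0, 0], [1, 0, 0, -0.45, 0, 0, 0]]

```text
clock: 5.48
tool_pos: [0.4422, 0.2669, 0.1622]
eef_rot: [0.62, 0.784, 0.002, 0.001]
contact_force: [-0.8, 0.8, -2.4]
opening: 0.498
```

```bash
python3 - <<'E'
from h import *
st(); go(.55,.05,.16,93);go(.642,-.1084,.16,82.4)
E
```

```text
t 5.47 pos [0.4422 0.2669 0.1622] yaw 103.33 tilt 0.22 F [-0.8  0.8 -2.4] op 0.498 q [-0.43  0.71 -0.34  1.98  0.45  0.52  0.72]
row [-0.7864, 0.1831, 0.0076] [0.0012, -0.0003, 0.0574] rows>= 3.875961953786291 0.965213613273136
row [-1.3709, 0.3599, 0.0078] [0.0011, -0.0004, 0.1163] rows>= 6.803253880967908 1.9557582769335904
```

Call:
play_rows:
  deltas:
    - [[1, -0.786, 0.183, 0.008, 0.001, 0, 0.057], [1, -0.786, 0.183, 0.008, 0.001, 0, 0.057], [1, -0.786, 0.183, 0.008, 0.001, 0, 0.057], [1, -0.786, 0.183, 0.008, 0.001, 0, 0.057]]

```text
clock: 5.98
tool_pos: [0.5496, 0.0473, 0.1577]
eef_rot: [0.688, 0.725, -0.001, -0.001]
contact_force: [0.8, 0.9, -2.5]
opening: 0.495
```

```bash
python3 - <<'E'
from h import *
st(); go(.642,-.1084,.1,82.4)
E
```

```text
t 5.97 pos [0.5496 0.0473 0.1577] yaw 93.02 tilt 0.17 F [ 0.8  0.9 -2.5] op 0.495 q [ 0.05  0.76 -0.36  1.87  0.45  0.6   1.02]
row [-0.5343, 0.2808, 0.1917] [-0.0009, 0.0001, 0.059] rows>= 3.0400867839321446 0.9926363153481447
```

Call:
play_rows:
  deltas:
    - [[1, -0.534, 0.281, 0, -0.001, 0, 0.059], [1, -0.534, 0.281, 0.02, -0.001, 0, 0.059], [1, -0.534, 0.281, 0.1, -0.001, 0, 0.059], [1, -0.534, 0.281, 0.19, -0.001, 0, 0.059], [1, -0.534, 0.281, 0.19, -0.001, 0, 0.059]]

```text
clock: 6.6
tool_pos: [0.6387, -0.1086, 0.096]
eef_rot: [0.753, 0.658, -0.003, -0.003]
contact_force: [-0.5, 0.3, -2.0]
opening: 0.497
```

```bash
python3 - <<'E'
from h import *
st(); go(.642,-.1084,.031,82.4)
E
```

```text
t 6.6 pos [ 0.6387 -0.1086  0.096 ] yaw 82.37 tilt 0.5 F [-0.5  0.3 -2. ] op 0.497 q [ 0.27  0.94 -0.33  1.59  0.43  0.69  1.17]
row [0.0025, 0.0126, 0.2166] [-0.0027, 0.0004, -0.0002] rows>= 1.0413823726865399 0.04661767743173753
```

Call:
play_rows:
  deltas:
    - [[1, 0.002, 0.01, 0.07, -0.002, 0, 0], [1, 0.002, 0.01, 0.14, -0.002, 0, 0], [1, 0.002, 0.01, 0.19, -0.002, 0, 0], [1, 0.002, 0.01, 0.19, -0.002, 0, 0]]

```text
clock: 7.1
tool_pos: [0.6403, -0.108, 0.0378]
eef_rot: [0.752, 0.659, -0.002, -0.001]
contact_force: [-0.0, 0.3, -0.9]
opening: 0.497
```

```bash
python3 - <<'E'
from h import *
st(); go(.642,-.1084,.030,82.4)
E
```

```text
t 7.1 pos [ 0.6403 -0.108   0.0378] yaw 82.41 tilt 0.29 F [-0.   0.3 -0.9] op 0.497 q [ 0.25  1.03 -0.3   1.6   0.47  0.59  1.14]
row [-0.0007, 0.0059, 0.0261] [-0.0015, 0.0004, 0.0001] rows>= 0.12831130629322854 0.02710905358347868
```

Call:
play_rows:
  deltas:
    - [[1, -0.001, 0.006, 0.015, -0.001, 0, 0], [1, -0.001, 0.006, 0.024, -0.001, 0, 0], [1, -0.001, 0.006, 0.024, -0.001, 0, 0]]

```text
clock: 7.48
tool_pos: [0.6422, -0.1086, 0.0308]
eef_rot: [0.752, 0.659, -0.001, -0.0]
contact_force: [0.2, 0.5, -2.7]
opening: 0.497
```

```bash
python3 - <<'E'
from h import *
st(); go(.642,-.1084,.030,82.4)
E
```

```text
t 7.47 pos [ 0.6422 -0.1086  0.0308] yaw 82.4 tilt 0.11 F [ 0.2  0.5 -2.7] op 0.497 q [ 0.25  1.04 -0.29  1.6   0.47  0.58  1.13]
row [0.0006, -0.0006, 0.0027] [-0.0004, 0.0004, 0.0] rows>= 0.013463350369820954 0.010278865949182323
```

Call:
play_rows:
  deltas:
    - [[1, 0, 0, 0.002, 0, 0, 0], [-0.5, 0, 0, 0.002, 0, 0, 0], [-0.5, 0, 0, 0.002, 0, 0, 0], [-0.5, 0, 0, -0.1, 0, 0, 0], [-0.5, 0, 0, -0.3, 0, 0, 0]]

```text
clock: 8.1
tool_pos: [0.6405, -0.1084, 0.1196]
eef_rot: [0.752, 0.659, -0.003, -0.002]
contact_force: [1.6, -0.5, 0.2]
opening: 0.749
```

```bash
python3 - <<'E'
from h import *
st(); go(.535,-.112,.23,90)
E
```

```text
t 8.1 pos [ 0.6405 -0.1084  0.1196] yaw 82.42 tilt 0.39 F [ 1.6 -0.5  0.2] op 0.749 q [ 0.28  0.91 -0.35  1.58  0.42  0.73  1.18]
row [-0.0589, -0.3495, -0.3655] [-0.0021, 0.0004, -0.0421] rows>= 2.4439969266139543 0.7090110696023162
```

```bash
python3 - <<'E'
from h import *
go(.4225,-.111,.095,98.2)
E
```

```text
row [-0.1042, -0.7187, 0.087] [-0.0022, 0.0002, -0.0876] rows>= 3.5107950312143257 1.4748779462576111
```

Call:
play_rows:
  deltas:
    - [[-1, -0.104, -0.719, 0.02, -0.002, 0, -0.088], [-1, -0.104, -0.719, 0.087, -0.002, 0, -0.088], [-1, -0.104, -0.719, 0.087, -0.002, 0, -0.088], [-1, -0.104, -0.719, 0.087, -0.002, 0, -0.088], [-1, -0.104, -0.719, 0.087, -0.002, 0, -0.088]]

```text
clock: 8.72
tool_pos: [0.4194, -0.1111, 0.0952]
eef_rot: [0.654, 0.756, -0.002, -0.001]
contact_force: [0.2, 0.1, 0.8]
opening: 1.002
```

```bash
python3 - <<'E'
from h import *
st(); go(.4225,-.111,.025,98.2)
E
```

```text
t 8.72 pos [ 0.4194 -0.1111  0.0952] yaw 98.27 tilt 0.29 F [0.2 0.1 0.8] op 1.002 q [ 0.24  0.78 -0.14  2.25  0.71  0.15  1.14]
row [-0.0009, 0.0113, 0.234] [-0.0015, 0.0004, 0.0004] rows>= 1.1243531913339013 0.02753695750344141
```

Call:
play_rows:
  deltas:
    - [[-1, 0, 0.009, 0.06, -0.001, 0, 0], [-1, 0, 0.009, 0.11, -0.001, 0, 0], [-1, 0, 0.009, 0.11, -0.001, 0, 0]]

```text
clock: 9.1
tool_pos: [0.4241, -0.1106, 0.0614]
eef_rot: [0.654, 0.757, -0.001, 0.001]
contact_force: [-1.3, 0.6, -0.2]
opening: 0.999
```

```bash
python3 - <<'E'
from h import *
st(); go(.4225,-.111,.025,98.2)
E
```

```text
t 9.1 pos [ 0.4241 -0.1106  0.0614] yaw 98.32 tilt 0.1 F [-1.3  0.6 -0.2] op 0.999 q [ 0.18  0.86 -0.05  2.26  0.99  0.04  0.87]
row [-0.0003, -0.0056, 0.1213] [0.0, 0.0006, 0.0007] rows>= 0.5826265290063151 0.014920552369948178
```

```bash
python3 - <<'E'
from h import *
s=get_state();print(s['q'],s['qd'],s['joint_torque'])
print([x for x in dir(r) if x[0]!='_'])
E
```

```text
[ 0.17784176  0.86144561 -0.04694874  2.2558372   0.99455005  0.04450691
  0.86921559] [ 0.03521438 -0.01230189 -0.0542263   0.02435308  1.12242726  0.00222014
 -1.1243404 ] [ -0.42563279 -44.31876183   1.1407084   -0.5075106   -1.24574862
   0.0735761    1.26235195]
['Unreachable', 'finish_job', 'nose_length']
```

```bash
python3 - <<'E'
s=open('h.py').read()
s=s.replace("def go(x,y,z,yawdeg):","def go(x,y,z,yawdeg,tilt=0):").replace("Rt=down(np.radians(yawdeg+k));","Rt=down(np.radians(yawdeg+k))*R.from_euler('x',np.radians(tilt if k==0 else -tilt));")
open('h.py','w').write(s)
E
python3 - <<'E'
from h import *
go(.4235,-.111,.095,98.2,10)
E
```

```text
row [-0.0012, -0.0023, -0.1121] [0.0556, 0.0006, 0.0006] rows>= 0.53812612009553 0.9351234697580371
```

Call:
play_rows:
  deltas:
    - [[-1, 0, 0, -0.1, 0.02, 0, 0], [-1, 0, -0.002, -0.112, 0.056, 0, 0], [-1, 0, -0.002, -0.112, 0.056, 0, 0], [-1, 0, -0.002, -0.112, 0.056, 0, 0]]

```text
clock: 9.6
tool_pos: [0.4241, -0.1109, 0.0945]
eef_rot: [0.652, 0.753, -0.066, -0.056]
contact_force: [-0.4, 0.5, 0.1]
opening: 0.995
```

```bash
python3 - <<'E'
from h import *
st(); go(.4235,-.111,.05,98.2,10);go(.4235,-.111,.025,98.2,10)
E
```

```text
t 9.6 pos [ 0.4241 -0.1109  0.0945] yaw 98.27 tilt 9.93 F [-0.4  0.5  0.1] op 0.995 q [ 0.42  0.85 -0.5   2.09  0.78  0.59  1.03]
row [0.0002, 0.0236, 0.1465] [0.0004, 0.0007, 0.0002] rows>= 0.7125017059767591 0.014225981136651836
row [0.0004, 0.038, 0.2286] [0.0004, 0.0007, 0.0002] rows>= 1.1124779805824088 0.014225981136651836
```

Call:
play_rows:
  deltas:
    - [[-1, 0, 0.012, 0.07, 0, 0, 0], [-1, 0, 0.024, 0.147, 0, 0, 0], [-1, 0, 0.038, 0.229, 0, 0, 0], [-1, 0, 0.038, 0.229, 0, 0, 0], [-1, 0, 0.038, 0.229, 0, 0, 0]]

```text
clock: 10.22
tool_pos: [0.4232, -0.1111, 0.0253]
eef_rot: [0.652, 0.754, -0.066, -0.056]
contact_force: [0.6, -0.1, -0.2]
opening: 0.998
```

```bash
python3 - <<'E'
from h import *
st(); go(.4235,-.111,.025,98.2,10)
E
```

```text
t 10.22 pos [ 0.4232 -0.1111  0.0253] yaw 98.3 tilt 9.93 F [ 0.6 -0.1 -0.2] op 0.998 q [ 0.34  0.97 -0.37  2.1   0.93  0.44  0.9 ]
row [0.0002, 0.0011, 0.0008] [0.0004, 0.0009, 0.0004] rows>= 0.00669400611038314 0.018028414300116712
```

Call:
play_rows:
  deltas:
    - [[1, 0, 0, 0, 0, 0, 0], [1, 0, 0, 0, 0, 0, 0], [1, 0, 0, 0, 0, 0, 0], [1, 0, 0, 0, 0, 0, 0], [1, 0, 0, 0, 0, 0, 0]]
  force: 30

```text
clock: 10.85
tool_pos: [0.4233, -0.111, 0.0254]
eef_rot: [0.652, 0.754, -0.066, -0.056]
contact_force: [0.7, 0.4, 0.8]
opening: 0.495
```

```bash
python3 - <<'E'
from h import *
st(); go(.4235,-.111,.16,98.2,10)
E
```

```text
t 10.85 pos [ 0.4233 -0.111   0.0254] yaw 98.3 tilt 9.92 F [0.7 0.4 0.8] op 0.495 q [ 0.34  0.97 -0.37  2.1   0.93  0.44  0.9 ]
row [-0.0012, -0.0766, -0.4422] [0.0005, 0.0008, 0.0004] rows>= 2.153988591623852 0.017556387992827136
```

Call:
play_rows:
  deltas:
    - [[1, 0, -0.026, -0.15, 0, 0, 0], [1, 0, -0.06, -0.35, 0, 0, 0], [1, 0, -0.077, -0.442, 0, 0, 0], [1, 0, -0.077, -0.442, 0, 0, 0]]

```text
clock: 11.35
tool_pos: [0.4242, -0.1109, 0.1613]
eef_rot: [0.652, 0.753, -0.065, -0.054]
contact_force: [1.1, -0.2, -1.3]
opening: 0.499
```

```bash
python3 - <<'E'
from h import *
st(); go(.53,.1,.16,93,10);go(.6122,.2365,.16,89.5,10)
E
```

```text
t 11.35 pos [ 0.4242 -0.1109  0.1613] yaw 98.27 tilt 9.71 F [ 1.1 -0.2 -1.3] op 0.499 q [ 0.49  0.74 -0.61  2.06  0.66  0.74  1.14]
row [0.645, 0.4439, -0.0738] [0.0017, 0.0061, 0.0286] rows>= 3.774983589465156 0.4932865527194065
row [1.0559, 0.7754, -0.132] [0.0017, 0.0094, 0.0478] rows>= 6.319868955255316 0.8199441564128979
```

Call:
play_rows:
  deltas:
    - [[1, 0.645, 0.444, -0.074, 0.002, 0.006, 0.029], [1, 0.645, 0.444, -0.074, 0.002, 0.006, 0.029], [1, 0.645, 0.444, -0.074, 0.002, 0.006, 0.029], [1, 0.645, 0.444, -0.074, 0.002, 0.006, 0.029]]

```text
clock: 11.85
tool_pos: [0.5302, 0.1025, 0.1582]
eef_rot: [0.685, 0.723, -0.064, -0.061]
contact_force: [-0.4, -0.5, -1.7]
opening: 0.495
```

```bash
python3 - <<'E'
from h import *
st(); go(.6122,.2365,.1,89.5,10)
E
```

```text
t 11.85 pos [0.5302 0.1025 0.1582] yaw 93.03 tilt 10.17 F [-0.4 -0.5 -1.7] op 0.495 q [ 0.09  0.85 -0.62  1.74  0.51  0.9   0.86]
row [0.4318, 0.3262, 0.1383] [-0.0009, 0.0036, 0.0193] rows>= 2.6810776461359156 0.3300991953718577
```

Call:
play_rows:
  deltas:
    - [[1, 0.432, 0.326, 0.1, -0.001, 0.003, 0.019], [1, 0.432, 0.326, 0.138, -0.001, 0.003, 0.019], [1, 0.432, 0.326, 0.138, -0.001, 0.003, 0.019], [1, 0.432, 0.326, 0.138, -0.001, 0.003, 0.019]]

```text
clock: 12.35
tool_pos: [0.6102, 0.24, 0.0959]
eef_rot: [0.705, 0.703, -0.064, -0.063]
contact_force: [0.6, -0.3, -1.3]
opening: 0.499
```

```bash
python3 - <<'E'
from h import *
st(); go(.6122,.2365,.032,89.5,10)
E
```

```text
t 12.35 pos [0.6102 0.24   0.0959] yaw 89.82 tilt 10.24 F [ 0.6 -0.3 -1.3] op 0.499 q [-0.14  1.05 -0.57  1.39  0.49  1.01  0.76]
row [-0.0115, 0.0445, 0.2083] [-0.0013, 0.0008, 0.0016] rows>= 1.023983770371789 0.03787124012250058
```

Call:
play_rows:
  deltas:
    - [[1, -0.008, 0.016, 0.07, -0.001, 0.001, 0.002], [1, -0.011, 0.034, 0.14, -0.001, 0.001, 0.002], [1, -0.011, 0.044, 0.2, -0.001, 0.001, 0.002], [1, -0.011, 0.044, 0.2, -0.001, 0.001, 0.002], [1, -0.011, 0.044, 0.2, -0.001, 0.001, 0.002]]

```text
clock: 12.98
tool_pos: [0.6127, 0.2368, 0.035]
eef_rot: [0.708, 0.701, -0.061, -0.062]
contact_force: [-0.0, -0.5, -1.9]
opening: 0.495
```

```bash
python3 - <<'E'
from h import *
st(); go(.6122,.2365,.0303,89.5,10)
E
```

```text
t 12.97 pos [0.6127 0.2368 0.035 ] yaw 89.41 tilt 10.03 F [-0.  -0.5 -1.9] op 0.495 q [-0.15  1.13 -0.55  1.4   0.52  0.92  0.75]
row [-0.0009, 0.001, 0.0157] [-0.0002, -0.0004, -0.0004] rows>= 0.07556928901054893 0.009605656850511804
```

Call:
play_rows:
  deltas:
    - [[1, -0.001, 0.001, 0.015, 0, 0, 0], [1, -0.001, 0.001, 0.015, 0, 0, 0], [-0.5, -0.001, 0.001, 0.015, 0, 0, 0], [-0.5, -0.001, 0.001, 0.015, 0, 0, 0], [-0.5, -0.001, 0, -0.05, 0, 0, 0]]

```text
clock: 13.6
tool_pos: [0.6143, 0.2359, 0.0493]
eef_rot: [0.708, 0.701, -0.063, -0.063]
contact_force: [-0.4, -0.4, -0.3]
opening: 0.751
```

```bash
python3 - <<'E'
from h import *
st(); go(.61,.22,.13,90,0);
E
```

```text
t 13.6 pos [0.6143 0.2359 0.0493] yaw 89.45 tilt 10.19 F [-0.4 -0.4 -0.3] op 0.751 q [-0.15  1.11 -0.55  1.39  0.51  0.95  0.76]
row [-0.0533, -0.0612, -0.2623] [-0.0566, -0.0001, -0.0031] rows>= 1.3177247271990604 0.9539695306311161
```

Call:
play_rows:
  deltas:
    - [[-0.5, 0, 0, -0.2, 0, 0, 0], [-0.5, 0, 0, -0.28, 0, 0, 0]]

```text
clock: 13.85
tool_pos: [0.6315, 0.2371, 0.1371]
eef_rot: [0.708, 0.701, -0.059, -0.062]
contact_force: [0.1, 0.3, -0.0]
opening: 0.749
```

```bash
python3 - <<'E'
from h import *
st(); go(.4464,.0992,.1,108.7,10);
c=load('w4'); print([np.round(atz(c,q,.036),3) for q in [(200,77),(340,42)]])
E
```

```text
t 13.85 pos [0.6315 0.2371 0.1371] yaw 89.4 tilt 9.85 F [ 0.1  0.3 -0. ] op 0.749 q [-0.13  1.02 -0.59  1.31  0.46  1.11  0.8 ]
row [-0.4666, -0.5823, 0.2252] [0.001, -0.0195, -0.1055] rows>= 3.7412636756008286 1.8043439801473813
[array([0.358, 0.   , 0.036]), array([0.326, 0.137, 0.036])]
```

Call:
play_rows:
  deltas:
    - [[-1, -0.467, -0.582, 0.1, 0.001, -0.019, -0.105], [-1, -0.467, -0.582, 0.225, 0.001, -0.019, -0.105], [-1, -0.467, -0.582, 0.225, 0.001, -0.019, -0.105], [-1, -0.467, -0.582, 0.225, 0.001, -0.019, -0.105], [-1, -0.467, -0.582, 0.225, 0.001, -0.019, -0.105]]
  force: 40

```text
clock: 14.48
tool_pos: [0.4441, 0.0962, 0.1009]
eef_rot: [0.581, 0.809, -0.073, -0.051]
contact_force: [0.1, 0.3, 0.4]
opening: 0.999
```

```bash
python3 - <<'E'
from h import *
st(); go(.4464,.0992,.03,108.7,10);
E
```

```text
t 14.47 pos [0.4441 0.0962 0.1009] yaw 108.57 tilt 10.21 F [0.1 0.3 0.4] op 0.999 q [ 0.02  0.87 -0.57  2.03  0.71  0.66  0.85]
row [0.0075, 0.0523, 0.2307] [-0.0012, 0.0004, -0.0008] rows>= 1.136106500557208 0.024487033180080508
```

Call:
play_rows:
  deltas:
    - [[-1, 0.007, 0.025, 0.07, -0.001, 0, 0], [-1, 0.007, 0.04, 0.15, -0.001, 0, 0], [-1, 0.007, 0.052, 0.23, -0.001, 0, 0], [-1, 0.007, 0.052, 0.23, -0.001, 0, 0], [-1, 0.007, 0.052, 0.23, -0.001, 0, 0]]

```text
clock: 15.1
tool_pos: [0.4477, 0.1, 0.0312]
eef_rot: [0.582, 0.809, -0.07, -0.05]
contact_force: [-0.1, 0.2, 0.1]
opening: 0.999
```

```bash
python3 - <<'E'
from h import *
st(); go(.4464,.0992,.029,108.7,10);
E
```

```text
t 15.1 pos [0.4477 0.1    0.0312] yaw 108.58 tilt 9.88 F [-0.1  0.2  0.1] op 0.999 q [-0.05  0.98 -0.46  2.03  0.84  0.52  0.75]
row [-0.001, -0.0035, 0.008] [0.0006, 0.0003, -0.0007] rows>= 0.04218344898420688 0.017522604920502834
```

Call:
play_rows:
  deltas:
    - [[-1, -0.001, -0.003, 0.008, 0, 0, -0.001], [0.2, -0.001, -0.003, 0.008, 0, 0, -0.001], [1, -0.001, -0.003, 0.008, 0, 0, -0.001], [1, -0.001, -0.003, 0.008, 0, 0, -0.001], [1, -0.001, -0.003, 0.008, 0, 0, -0.001]]
  force: 40

```text
clock: 15.72
tool_pos: [0.4466, 0.0992, 0.029]
eef_rot: [0.58, 0.81, -0.07, -0.05]
contact_force: [-0.2, 0.0, 0.4]
opening: 0.568
```

Call:
play_rows:
  deltas:
    - [[1, 0, 0, 0, 0, 0, 0], [1, 0, 0, 0, 0, 0, 0]]

```text
clock: 15.98
tool_pos: [0.4465, 0.0993, 0.029]
eef_rot: [0.58, 0.81, -0.07, -0.05]
contact_force: [0.9, -0.5, -0.0]
opening: 0.358
```

```bash
python3 - <<'E'
from h import *
st(); go(.4464,.0992,.12,108.7,10);
E
```

```text
t 15.97 pos [0.4465 0.0993 0.029 ] yaw 108.76 tilt 9.88 F [ 0.9 -0.5 -0. ] op 0.358 q [-0.05  0.99 -0.46  2.03  0.84  0.51  0.74]
row [-0.0005, -0.0526, -0.2988] [0.0006, 0.0003, 0.0003] rows>= 1.4563479539673083 0.012819508250359527
```

Call:
play_rows:
  deltas:
    - [[1, 0, 0, 0, 0, 0, 0], [1, 0, -0.017, -0.1, 0, 0, 0], [1, 0, -0.035, -0.2, 0, 0, 0], [1, 0, -0.053, -0.3, 0, 0, 0], [1, 0, -0.053, -0.3, 0, 0, 0]]

```text
clock: 16.6
tool_pos: [0.4472, 0.0996, 0.1216]
eef_rot: [0.581, 0.81, -0.069, -0.049]
contact_force: [-0.3, 0.4, -1.9]
opening: 0.36
```

```bash
python3 - <<'E'
from h import *
st(); go(.6101,.1065,.11,89.5,10);
E
```

```text
t 16.6 pos [0.4472 0.0996 0.1216] yaw 108.74 tilt 9.69 F [-0.3  0.4 -1.9] op 0.36 q [ 0.04  0.83 -0.6   2.01  0.68  0.7   0.87]
row [-0.1527, 0.5205, -0.0495] [0.0018, 0.0185, 0.1053] rows>= 2.61458914185613 1.7980776371999814
```

Call:
play_rows:
  deltas:
    - [[1, -0.153, 0.52, -0.05, 0.002, 0.018, 0.105], [1, -0.153, 0.52, -0.05, 0.002, 0.018, 0.105], [1, -0.153, 0.52, -0.05, 0.002, 0.018, 0.105], [1, -0.153, 0.52, -0.05, 0.002, 0.018, 0.105]]

```text
clock: 17.1
tool_pos: [0.6119, 0.1057, 0.1077]
eef_rot: [0.708, 0.701, -0.062, -0.061]
contact_force: [-0.5, -0.6, -1.7]
opening: 0.361
```

```bash
python3 - <<'E'
from h import *
st(); go(.6101,.1065,.038,89.5,10);
E
```

```text
t 17.1 pos [0.6119 0.1057 0.1077] yaw 89.4 tilt 9.99 F [-0.5 -0.6 -1.7] op 0.361 q [ 0.06  1.   -0.57  1.5   0.51  0.97  0.9 ]
row [0.0032, 0.0344, 0.23] [0.0001, 0.0006, -0.0007] rows>= 1.1163205947509605 0.014932986669977647
```

Call:
play_rows:
  deltas:
    - [[1, 0.003, 0.008, 0.07, 0, 0, 0], [1, 0.003, 0.02, 0.15, 0, 0, 0], [1, 0.003, 0.034, 0.23, 0, 0, 0], [1, 0.003, 0.034, 0.23, 0, 0, 0], [1, 0.003, 0.034, 0.23, 0, 0, 0]]

```text
clock: 17.73
tool_pos: [0.6096, 0.1065, 0.0377]
eef_rot: [0.708, 0.701, -0.062, -0.061]
contact_force: [-0.4, 1.1, -1.5]
opening: 0.357
```

```bash
python3 - <<'E'
from h import *
st(); go(.6101,.1065,.0343,89.5,10);
E
```

```text
t 17.73 pos [0.6096 0.1065 0.0377] yaw 89.41 tilt 10.03 F [-0.4  1.1 -1.5] op 0.357 q [ 0.04  1.09 -0.53  1.52  0.56  0.86  0.86]
row [0.0002, 0.0035, 0.0108] [-0.0002, 0.0006, -0.0006] rows>= 0.05460075956188093 0.014678725972843806
```

Call:
play_rows:
  deltas:
    - [[1, 0, 0.003, 0.011, 0, 0, 0], [1, 0, 0.003, 0.011, 0, 0, 0], [-0.4, 0, 0.003, 0.011, 0, 0, 0], [-0.4, 0, 0.003, 0.011, 0, 0, 0], [-0.4, 0, 0.003, 0.0, 0, 0, 0]]

```text
clock: 18.35
tool_pos: [0.6105, 0.1065, 0.0377]
eef_rot: [0.708, 0.701, -0.062, -0.061]
contact_force: [-0.8, -0.2, 0.7]
opening: 0.676
```

```bash
python3 - <<'E'
from h import *
st(); go(.6101,.1065,.13,89.5,10); go(.60,.17,.3,90,0)
E
```

```text
t 18.35 pos [0.6105 0.1065 0.0377] yaw 89.42 tilt 10.03 F [-0.8 -0.2  0.7] op 0.676 q [ 0.04  1.09 -0.53  1.52  0.56  0.87  0.87]
row [-0.0006, -0.0549, -0.3027] [-0.0002, 0.0006, -0.0006] rows>= 1.4767504617327218 0.014808249802259277
row [0.2094, -0.189, -0.8549] [-0.0557, 0.0004, -0.0033] rows>= 4.321352154250154 0.9394767410756462
```

Lift vertically, then untilt to the survey pose.

Call:
play_rows:
  deltas:
    - [[-0.4, 0, -0.02, -0.1, 0, 0, 0], [-0.4, 0, -0.05, -0.28, 0, 0, 0], [-1, 0.209, -0.189, -0.855, -0.056, 0, -0.003], [-1, 0.209, -0.189, -0.855, -0.056, 0, -0.003], [-1, 0.209, -0.189, -0.855, -0.056, 0, -0.003]]

```text
clock: 18.98
tool_pos: [0.5989, 0.1701, 0.3018]
eef_rot: [0.707, 0.707, -0.0, 0.001]
contact_force: [1.5, 0.7, 0.0]
opening: 0.991
```

Call:
play_rows:
  deltas:
    - [[-1, 0, 0, -0.1, 0, 0, 0], [-1, 0, 0, -0.1, 0, 0, 0]]

```text
clock: 19.23
tool_pos: [0.5997, 0.1715, 0.3353]
eef_rot: [0.707, 0.707, 0.003, 0.002]
contact_force: [0.1, 0.2, -0.3]
opening: 0.999
```

```bash
python3 - <<'E'
from h import *
st(); snap('wrist','w5'); st()
go(.4372,-.2755,.1,16.5,0)
E
```

```text
t 19.23 pos [0.5997 0.1715 0.3353] yaw 90.05 tilt 0.4 F [ 0.1  0.2 -0.3] op 0.999 q [-0.01  0.66 -0.65  1.46  0.42  1.15  0.85]
t 19.27 pos [0.599  0.1703 0.3329] yaw 90.02 tilt 0.21 F [-0.6 -0.2 -0.6] op 0.999 q [-0.01  0.67 -0.64  1.46  0.42  1.15  0.85]
row [-1.4844, -0.5423, 0.7773] [0.0012, -0.0002, 0.4084] rows>= 8.453738491972965 6.870829810891773
```

View pics/w5.png

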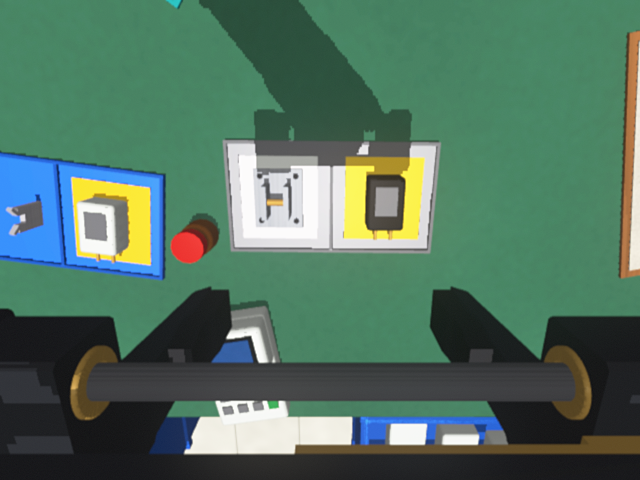

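```bash
python3 - <<'E'
from h import *
mosaic([('w5',235,155),('w5',340,155),('w5',60,180),('w2',300,180)],'m6')
E
```

```text
(no output)
```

View pics/m6.png

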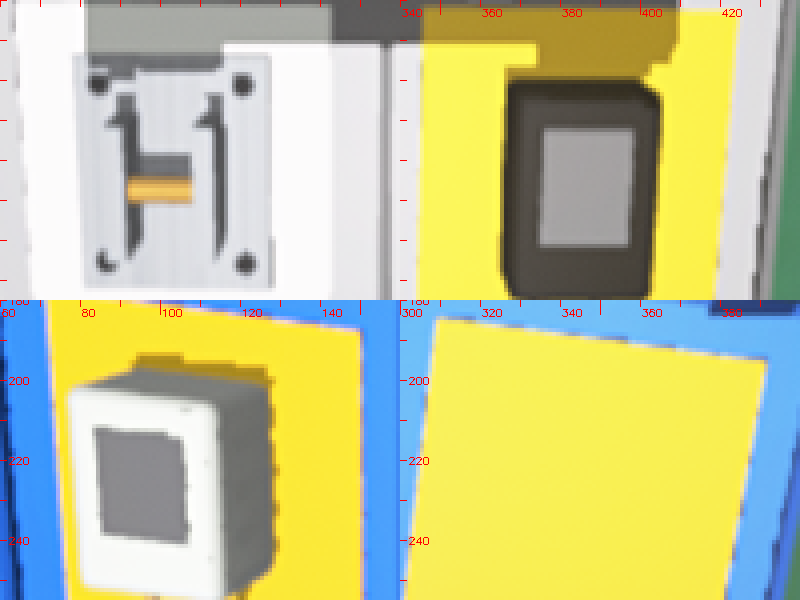

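```bash
python3 - <<'E'
from h import *
c=load('w5')
def f(n,q,ox,oy,z):
    P=np.array([atz(c,(ox+a/4,oy+b/4),z) for a,b in q]); d=P[3]-P[0]+P[2]-P[1]
    print(n,np.round(P.mean(0)*1000,1),'yaw',np.degrees(np.arctan2(d[1],d[0])))
f('brk',[(98,84),(243,84),(246,264),(106,264)],235,155,.009)
f('blk sq',[(141,128),(235,128),(230,246),(140,246)],340,155,.039)
f('wht sq',[(94,128),(185,136),(188,242),(100,236)],60,180,.039)
for uv in [(224.5,140.5),(439.5,142),(429.5,252),(231,249.5)]: print(np.round(atz(c,uv,.008),4))
E
```

```text
brk [610.6 105.8   9. ] yaw -0.5978517394656471
blk sq [608.1 236.   39. ] yaw 1.272326834442681
wht sq [ 638.4 -108.6   39. ] yaw -8.447839191058993
[0.5406 0.0445 0.008 ]
[0.5419 0.3003 0.008 ]
[0.6804 0.2998 0.008 ]
[0.6775 0.0414 0.008 ]
```

```bash
python3 - <<'E'
from h import *
st();go(.52,-.04,.22,50,0)
E
```

```text
t 19.27 pos [0.599  0.1703 0.3329] yaw 90.02 tilt 0.21 F [-0.6 -0.2 -0.6] op 0.999 q [-0.01  0.67 -0.64  1.46  0.42  1.15  0.85]
row [-0.7002, -0.2648, 0.3768] [0.0012, 0.0002, 0.2223] rows>= 4.022829387229993 3.7400129575679593
```

Call:
play_rows:
  deltas:
    - [[-1, -0.7, -0.265, 0.377, 0.001, 0, 0.222], [-1, -0.7, -0.265, 0.377, 0.001, 0, 0.222], [-1, -0.7, -0.265, 0.377, 0.001, 0, 0.222], [-1, -0.7, -0.265, 0.377, 0.001, 0, 0.222], [-1, -0.7, -0.265, 0.377, 0.001, 0, 0.222]]

```text
clock: 19.9
tool_pos: [0.515, -0.0463, 0.2163]
eef_rot: [0.908, 0.419, -0.006, 0.0]
contact_force: [1.0, 0.5, -0.3]
opening: 0.999
```

```bash
python3 - <<'E'
from h import *
st();go(.4372,-.2755,.13,16.5,0)
E
```

```text
t 19.9 pos [ 0.515  -0.0463  0.2163] yaw 49.55 tilt 0.67 F [ 1.   0.5 -0.3] op 0.999 q [ 0.25  0.64 -0.42  1.92  0.4   0.68  0.46]
row [-0.7466, 0.2997, 0.2944] [-0.0005, 0.0038, 0.1836] rows>= 4.112368794390206 3.088894312628908
```

Call:
play_rows:
  deltas:
    - [[-1, -0.747, 0.3, 0.1, 0, 0.004, 0.184], [-1, -0.747, 0.3, 0.294, 0, 0.004, 0.184], [-1, -0.747, 0.3, 0.294, 0, 0.004, 0.184], [-1, -0.747, 0.3, 0.294, 0, 0.004, 0.184], [-1, -0.747, 0.3, 0.294, 0, 0.004, 0.184]]

```text
clock: 20.52
tool_pos: [0.4341, -0.2787, 0.1279]
eef_rot: [0.99, 0.14, -0.002, -0.001]
contact_force: [0.2, 0.2, 0.2]
opening: 1.003
```

```bash
python3 - <<'E'
from h import *
st();snap('wrist','w6');st();go(.4372,-.2755,.075,16.5,0)
E
```

```text
t 20.52 pos [ 0.4341 -0.2787  0.1279] yaw 16.13 tilt 0.31 F [0.2 0.2 0.2] op 1.003 q [ 0.62  0.76 -0.22  2.    0.38  0.43  0.39]
t 20.57 pos [ 0.4342 -0.279   0.1278] yaw 16.14 tilt 0.29 F [-0.4 -0.8 -0.1] op 1.0 q [ 0.62  0.76 -0.22  2.    0.38  0.43  0.39]
row [0.0136, -0.0081, 0.176] [-0.0009, 0.0013, -0.002] rows>= 0.8483960120438957 0.043354080608379406
```

View pics/w6.png

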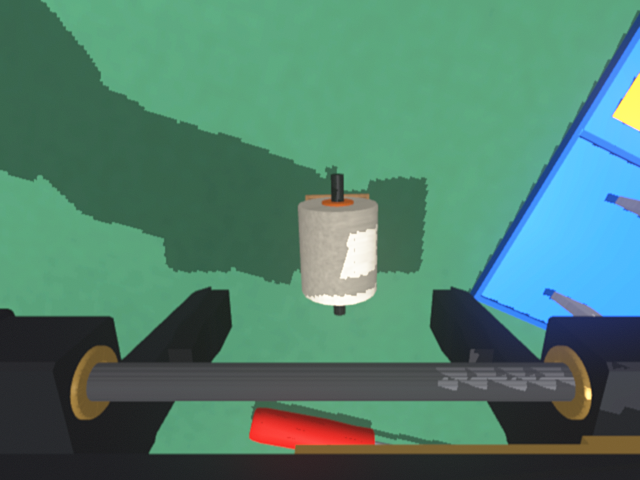

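```bash
python3 - <<'E'
from h import *
c=load('w6');a=atz(c,(337.3,174),.030);b=atz(c,(339.5,315.5),.026);print(a,b,(a+b)/2,np.linalg.norm(a-b),np.degrees(np.arctan2(*(a-b)[[1,0]])))
E
```

```text
[ 0.42392911 -0.23112756  0.03      ] [ 0.45308368 -0.32409648  0.026     ] [ 0.4385064  -0.27761202  0.028     ] 0.09751517454272036 107.41115214112779
```

```bash
python3 - <<'E'
from h import *
go(.4378,-.2763,.031,16.9,0)
E
```

```text
row [0.0154, -0.0045, 0.3227] [-0.0009, 0.0013, -0.0042] rows>= 1.5508421445427558 0.07627907237399642
```

Call:
play_rows:
  deltas:
    - [[-1, 0.015, -0.005, 0.1, -0.001, 0.001, -0.004], [-1, 0.015, -0.005, 0.2, -0.001, 0.001, -0.004], [-1, 0.015, -0.005, 0.28, -0.001, 0.001, -0.004], [-1, 0.015, -0.005, 0.323, -0.001, 0.001, -0.004], [-1, 0.015, -0.005, 0.323, -0.001, 0.001, -0.004]]

```text
clock: 21.2
tool_pos: [0.4381, -0.2748, 0.0305]
eef_rot: [0.989, 0.148, -0.001, -0.0]
contact_force: [0.8, 0.2, 0.5]
opening: 1.001
```

```bash
python3 - <<'E'
from h import *
st();go(.4378,-.2763,.029,16.9,0)
E
```

```text
t 21.2 pos [ 0.4381 -0.2748  0.0305] yaw 16.97 tilt 0.09 F [0.8 0.2 0.5] op 1.001 q [ 0.54  0.94 -0.11  2.02  0.45  0.2   0.33]
row [-0.0025, 0.0045, 0.005] [-0.0003, 0.0004, 0.0004] rows>= 0.03455280305298651 0.01055431250549535
```

Call:
play_rows:
  deltas:
    - [[-1, -0.002, 0.004, 0.006, 0, 0, 0], [1, -0.002, 0.004, 0.006, 0, 0, 0], [1, -0.002, 0.004, 0.006, 0, 0, 0], [1, -0.002, 0.004, 0.006, 0, 0, 0], [1, -0.002, 0.004, 0.006, 0, 0, 0]]
  force: 25

```text
clock: 21.82
tool_pos: [0.4379, -0.2762, 0.0288]
eef_rot: [0.989, 0.148, -0.001, -0.0]
contact_force: [0.1, -0.3, -0.1]
opening: 0.567
```

Call:
play_rows:
  deltas:
    - [[1, 0, 0, 0, 0, 0, 0]]

```text
clock: 21.95
tool_pos: [0.438, -0.2762, 0.0289]
eef_rot: [0.989, 0.148, -0.001, -0.0]
contact_force: [0.6, 1.4, -0.9]
opening: 0.556
```

```bash
python3 - <<'E'
from h import *
st();go(.4378,-.2763,.15,16.9,0)
E
```

```text
t 21.95 pos [ 0.438  -0.2762  0.0289] yaw 16.96 tilt 0.07 F [ 0.6  1.4 -0.9] op 0.556 q [ 0.54  0.95 -0.11  2.02  0.45  0.2   0.33]
row [-0.001, -0.0001, -0.4038] [-0.0003, 0.0003, 0.0004] rows>= 1.9383271856914839 0.009095915684139694
```

Call:
play_rows:
  deltas:
    - [[1, 0, 0, 0, 0, 0, 0], [1, 0, 0, -0.1, 0, 0, 0], [1, 0, 0, -0.25, 0, 0, 0], [1, 0, 0, -0.4, 0, 0, 0], [1, 0, 0, -0.4, 0, 0, 0]]

```text
clock: 22.58
tool_pos: [0.4396, -0.2772, 0.1515]
eef_rot: [0.989, 0.147, 0.002, 0.001]
contact_force: [0.5, -1.0, -1.2]
opening: 0.558
```

```bash
python3 - <<'E'
from h import *
st();go(.6248,-.2372,.15,-7.6,0)
E
```

```text
t 22.57 pos [ 0.4396 -0.2772  0.1515] yaw 16.93 tilt 0.27 F [ 0.5 -1.  -1.2] op 0.558 q [ 0.63  0.73 -0.26  1.98  0.38  0.48  0.39]
row [0.6294, 0.0523, 0.0073] [0.0008, -0.0013, 0.1363] rows>= 3.0315730151657805 2.2927853900718036
```

Call:
play_rows:
  deltas:
    - [[1, 0.629, 0.052, 0.007, 0.001, -0.001, 0.136], [1, 0.629, 0.052, 0.007, 0.001, -0.001, 0.136], [1, 0.629, 0.052, 0.007, 0.001, -0.001, 0.136], [1, 0.629, 0.052, 0.007, 0.001, -0.001, 0.136], [1, 0.629, 0.052, 0.007, 0.001, -0.001, 0.136]]

```text
clock: 23.2
tool_pos: [0.623, -0.2369, 0.1479]
eef_rot: [0.998, -0.065, -0.002, -0.0]
contact_force: [-0.7, -0.5, -1.1]
opening: 0.557
```

```bash
python3 - <<'E'
from h import *
st();im,c=snap('wrist','w7');st();go(.6248,-.2372,.09,-7.6,0)
snap('top','t7')
mosaic([('t7',330,160)],'m7',z=7,w=110,hh=80)
E
```

```text
t 23.2 pos [ 0.623  -0.2369  0.1479] yaw -7.5 tilt 0.21 F [-0.7 -0.5 -1.1] op 0.557 q [ 0.37  0.88 -0.15  1.52  0.16  0.76  0.03]
t 23.25 pos [ 0.6222 -0.2378  0.1483] yaw -7.58 tilt 0.23 F [-1.  -0.3 -2. ] op 0.557 q [ 0.37  0.87 -0.15  1.52  0.16  0.76  0.03]
row [0.009, -0.0032, 0.1943] [-0.0, 0.0013, 0.0001] rows>= 0.9339701707507995 0.021183325953603994
```

View pics/w7.png

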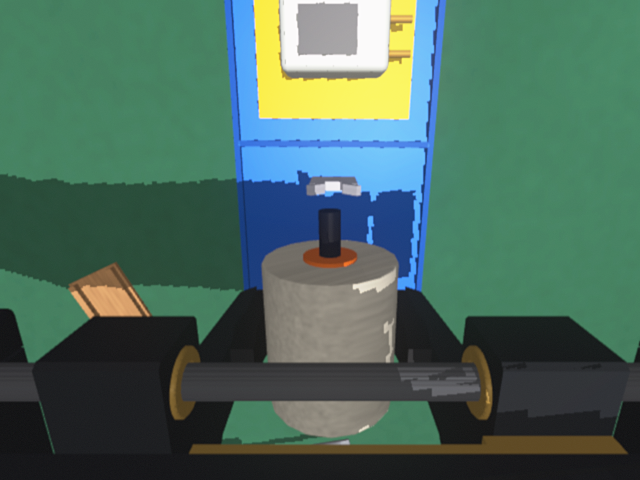

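View pics/m7.png

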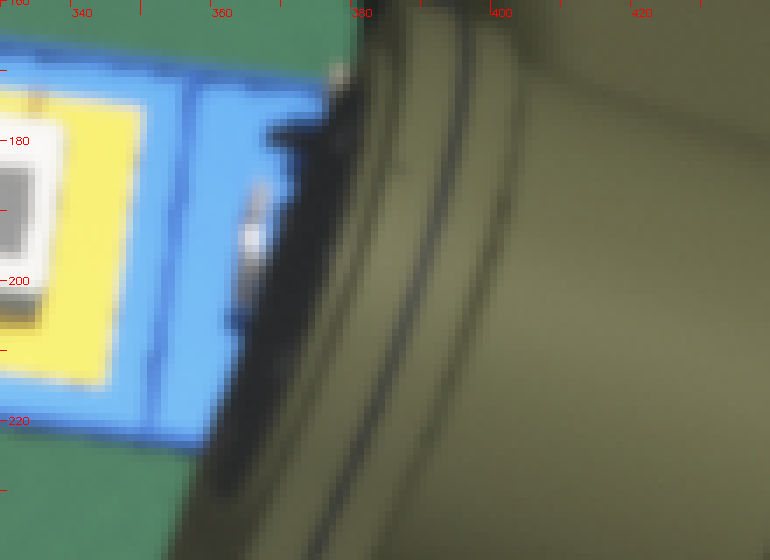

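```bash
python3 - <<'E'
from h import *
c=load('w7'); th=np.radians(-7.59); ex=np.array([np.cos(th),np.sin(th)]);ey=np.array([-np.sin(th),np.cos(th)]); h=np.array([.62485,-.23721])
for n,uv,z in [('upL',(307,187),.051),('upR',(360,187),.051),('slot',(333.5,187),.051),('tip',(330,211),.1515),('axle base',(330,250),.1515),('tray L',(236.5,143),.008),('tray R',(433,143),.008)]:
    P=atz(c,uv,z)[:2]-h; print(n,np.round(P@ex*1000,1),np.round(P@ey*1000,1))
im=cv2.imread('pics/w7.png')[170:260,280:390]; cv2.imwrite('pics/c7.png',cv2.resize(im,None,fx=7,fy=6.6,interpolation=cv2.INTER_NEAREST))
s=get_state();P=s['tool_pos'][:2]-h;print('tcp',P@ex*1000,P@ey*1000)
E
```

```text
upL -16.3 40.5
upR 15.9 40.6
slot -0.2 40.5
tip -1.9 47.7
axle base -1.8 33.6
tray L -68.2 64.7
tray R 69.5 65.0
tcp -2.560632177645336 -1.4008590483520604
```

View pics/c7.png

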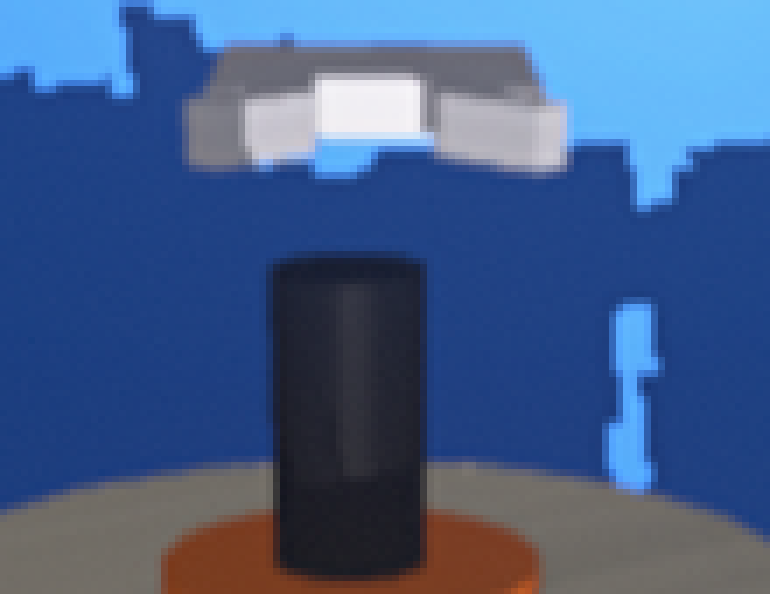

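```bash
python3 - <<'E'
from h import *
go(.6244,-.2382,.075,-7.6,0)
E
```

```text
row [0.0083, -0.0012, 0.2459] [0.0, 0.0011, -0.0002] rows>= 1.1809551482851752 0.018091624501649722
```

Call:
play_rows:
  deltas:
    - [[1, 0.008, -0.001, 0.08, 0, 0.001, 0], [1, 0.008, -0.001, 0.16, 0, 0.001, 0], [1, 0.008, -0.001, 0.246, 0, 0.001, 0], [1, 0.008, -0.001, 0.246, 0, 0.001, 0], [1, 0.008, -0.001, 0.246, 0, 0.001, 0]]

```text
clock: 23.92
tool_pos: [0.6241, -0.2391, 0.0758]
eef_rot: [0.998, -0.067, 0.0, 0.0]
contact_force: [0.5, -0.1, -1.1]
opening: 0.551
```

```bash
python3 - <<'E'
from h import *
st();go(.6244,-.2382,.037,-7.6,0)
im,c=snap('wrist','w8')
im=im[150:300,220:440]; cv2.imwrite('pics/c8.png',cv2.resize(im,None,fx=3.6,fy=3.6,interpolation=cv2.INTER_NEAREST))
E
```

```text
t 23.93 pos [ 0.6241 -0.2391  0.0758] yaw -7.69 tilt 0.04 F [ 0.5 -0.1 -1.1] op 0.551 q [ 0.36  0.97 -0.13  1.54  0.18  0.64  0.01]
row [0.0007, -0.0033, 0.1295] [0.0002, -0.0001, -0.0005] rows>= 0.6217255058405786 0.009306292858947247
```

View pics/c8.png

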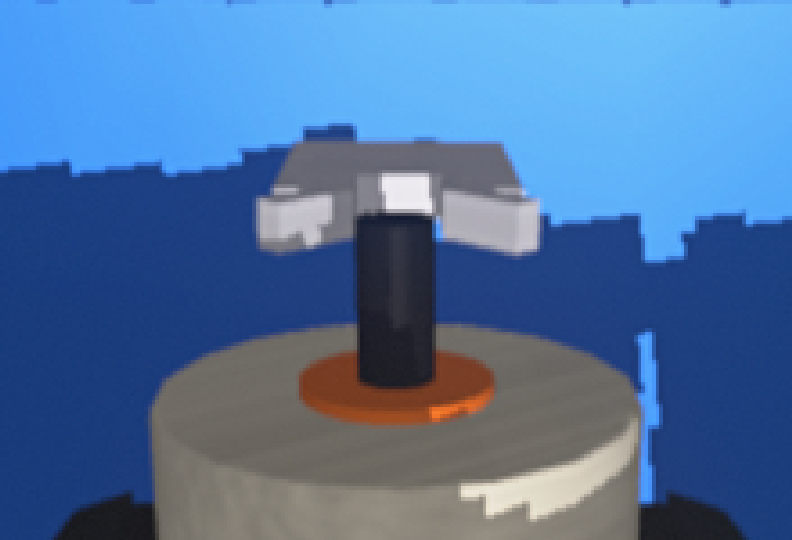

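Call:
play_rows:
  deltas:
    - [[1, 0.001, -0.003, 0.04, 0, 0, 0], [1, 0.001, -0.003, 0.08, 0, 0, 0], [1, 0.001, -0.003, 0.11, 0, 0, 0], [1, 0.001, -0.003, 0.125, 0, 0, 0], [1, 0.001, -0.003, 0.125, 0, 0, 0]]

```text
clock: 24.6
tool_pos: [0.6248, -0.2381, 0.0382]
eef_rot: [0.998, -0.067, 0.0, 0.0]
contact_force: [0.4, 0.6, -2.0]
opening: 0.557
```

```bash
python3 - <<'E'
from h import *
st();go(.6244,-.2382,.0365,-7.6,0)
im,c=snap('wrist','w9')
im=im[150:300,220:440]; cv2.imwrite('pics/c9.png',cv2.resize(im,None,fx=3.6,fy=3.6,interpolation=cv2.INTER_NEAREST))
E
```

```text
t 24.6 pos [ 0.6248 -0.2381  0.0382] yaw -7.67 tilt 0.04 F [ 0.4  0.6 -2. ] op 0.557 q [ 0.36  1.03 -0.12  1.55  0.19  0.58 -0.  ]
row [-0.0012, 0.0006, 0.0056] [0.0001, -0.0002, -0.0004] rows>= 0.027818880323711277 0.007513306182585344
```

View pics/c9.png

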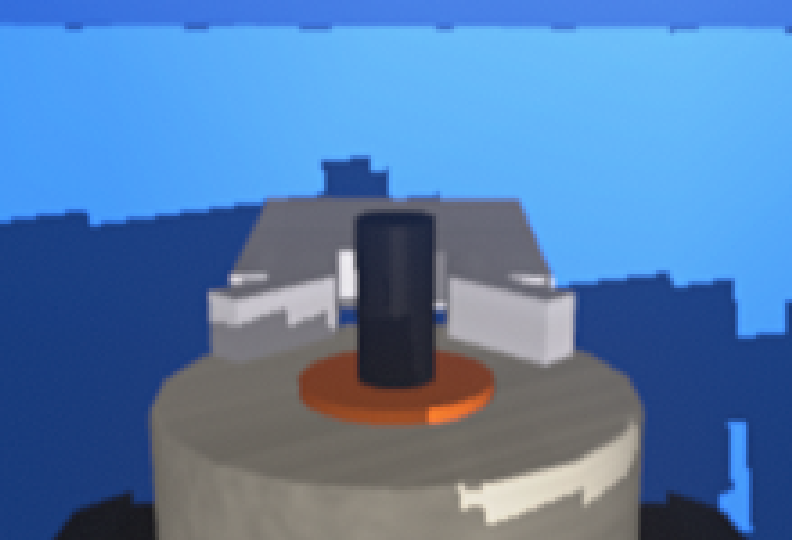

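Call:
play_rows:
  deltas:
    - [[1, -0.001, 0, 0.004, 0, 0, 0], [1, -0.001, 0, 0.006, 0, 0, 0], [1, -0.001, 0, 0.006, 0, 0, 0]]

```text
clock: 25.02
tool_pos: [0.6249, -0.2382, 0.037]
eef_rot: [0.998, -0.067, 0.001, 0.0]
contact_force: [0.5, -0.7, -1.5]
opening: 0.554
```

```bash
python3 - <<'E'
from h import *
st()
E
```

```text
t 25.02 pos [ 0.6249 -0.2382  0.037 ] yaw -7.67 tilt 0.1 F [ 0.5 -0.7 -1.5] op 0.554 q [ 0.36  1.03 -0.12  1.55  0.19  0.57 -0.  ]
```

Call:
play_rows:
  deltas:
    - [[1, 0, 0, 0.004, 0, 0, 0], [1, 0, 0, 0.004, 0, 0, 0]]

```text
clock: 25.28
tool_pos: [0.625, -0.2382, 0.0367]
eef_rot: [0.998, -0.067, 0.001, 0.0]
contact_force: [-2.2, 0.1, 4.7]
opening: 0.555
```

```bash
python3 - <<'E'
from h import *
st()
E
```

```text
t 25.27 pos [ 0.625  -0.2382  0.0367] yaw -7.67 tilt 0.12 F [-2.2  0.1  4.7] op 0.555 q [ 0.36  1.03 -0.12  1.55  0.19  0.57 -0.  ]
```

Call:
play_rows:
  deltas:
    - [[-0.7, 0, 0, 0, 0, 0, 0], [-0.7, 0, 0, 0, 0, 0, 0], [-0.7, 0, 0, -0.01, 0, 0, 0], [-0.7, 0, 0, -0.1, 0, 0, 0], [-0.7, 0, 0, -0.3, 0, 0, 0]]

```text
clock: 25.9
tool_pos: [0.6229, -0.2375, 0.125]
eef_rot: [0.998, -0.067, -0.002, -0.0]
contact_force: [0.9, -0.8, 0.9]
opening: 0.849
```

```bash
python3 - <<'E'
from h import *
st();snap('wrist','w10');go(.60,-.1,.33,50,0)
E
```

```text
t 25.9 pos [ 0.6229 -0.2375  0.125 ] yaw -7.66 tilt 0.23 F [ 0.9 -0.8  0.9] op 0.849 q [ 0.37  0.91 -0.14  1.53  0.17  0.72  0.02]
row [-0.1486, -0.4459, -0.6523] [0.0027, -0.0032, -0.3206] rows>= 3.8593295210325436 5.393690951729495
```

View pics/w10.png

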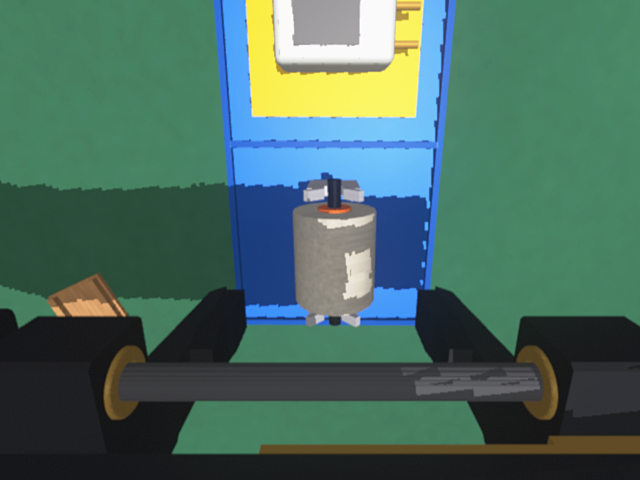

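Call:
play_rows:
  deltas:
    - [[-0.7, 0, 0, -0.2, 0, 0, 0], [-0.7, -0.149, -0.446, -0.652, 0.002, -0.003, -0.32], [-0.7, -0.149, -0.446, -0.652, 0.002, -0.003, -0.32], [-0.7, -0.149, -0.446, -0.652, 0.002, -0.003, -0.32], [-0.7, -0.149, -0.446, -0.652, 0.002, -0.003, -0.32]]

```text
clock: 26.58
tool_pos: [0.6012, -0.0953, 0.3341]
eef_rot: [0.951, 0.309, 0.005, 0.002]
contact_force: [-0.7, 0.2, 0.0]
opening: 0.852
```

```bash
python3 - <<'E'
from h import *
st();go(.6,-.12,.3,90,0)
E
```

```text
t 26.57 pos [ 0.6012 -0.0953  0.3341] yaw 35.95 tilt 0.63 F [-0.7  0.2  0. ] op 0.852 q [ 0.31  0.6  -0.4   1.52  0.25  1.06  0.48]
row [-0.0526, 0.0637, 0.1135] [0.0032, -0.0017, -0.3003] rows>= 0.6737018015162266 5.052049314760572
```

Call:
play_rows:
  deltas:
    - [[-0.7, -0.052, 0.064, 0.113, 0.003, -0.002, -0.3], [-0.7, -0.052, 0.064, 0.113, 0.003, -0.002, -0.3], [-0.7, -0.052, 0.064, 0.113, 0.003, -0.002, -0.3], [-0.7, -0.052, 0.064, 0.113, 0.003, -0.002, -0.3], [-0.7, -0.052, 0.064, 0.113, 0.003, -0.002, -0.3]]

```text
clock: 27.2
tool_pos: [0.6002, -0.1202, 0.3002]
eef_rot: [0.711, 0.703, -0.0, 0.001]
contact_force: [-0.2, 0.6, 0.2]
opening: 0.849
```

Call:
play_rows:
  deltas:
    - [[-0.7, 0, 0, 0, 0, 0, 0], [-0.7, 0, 0, 0, 0, 0, 0]]

```text
clock: 27.45
tool_pos: [0.6002, -0.1203, 0.3002]
eef_rot: [0.712, 0.702, -0.0, 0.001]
contact_force: [0.3, 0.1, -1.2]
opening: 0.848
```

```bash
python3 - <<'E'
from h import *
st();snap('wrist','w11');snap('scene','s11')
im=cv2.imread('pics/s11.png')[180:390,230:510];cv2.imwrite('pics/s11c.png',cv2.resize(im,(800,600),interpolation=cv2.INTER_CUBIC))
E
```

```text
t 27.45 pos [ 0.6002 -0.1203  0.3002] yaw 89.13 tilt 0.08 F [ 0.3  0.1 -1.2] op 0.848 q [ 0.47  0.68 -0.64  1.54  0.45  1.07  1.27]
```

View pics/w11.png

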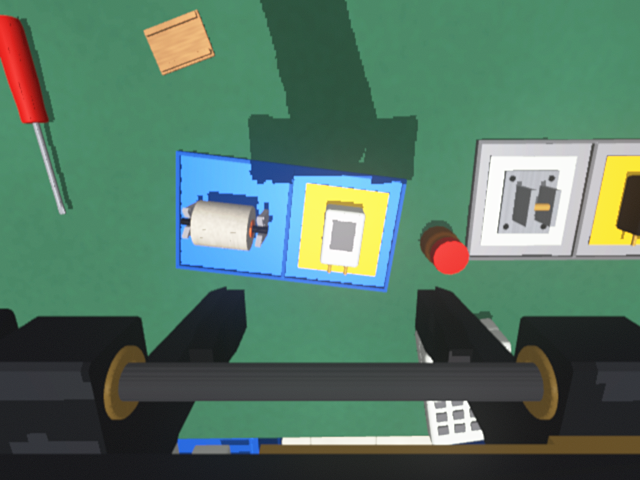

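View pics/s11c.png

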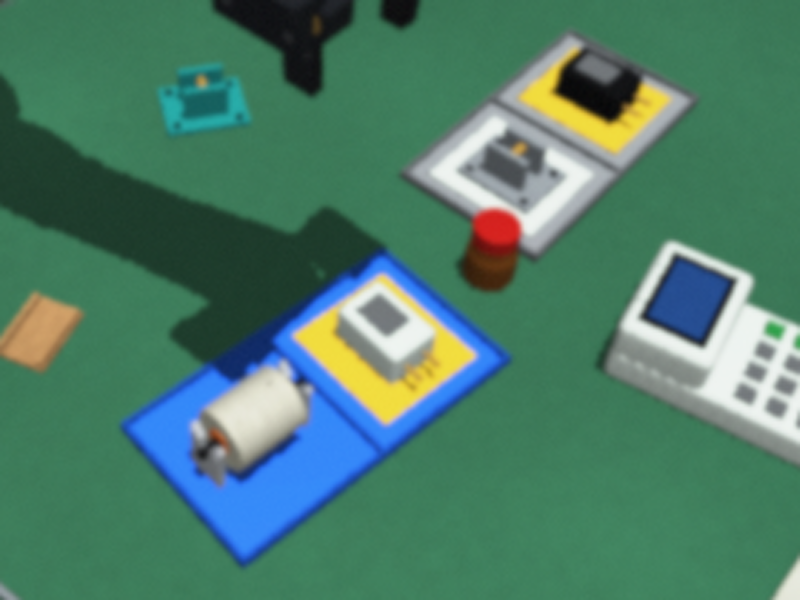

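```bash
python3 - <<'E'
from h import *
mosaic([('w11',170,190),('w11',300,190),('w10',290,165),('w10',290,260)],'m12')
E
```

```text
(no output)
```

View pics/m12.png

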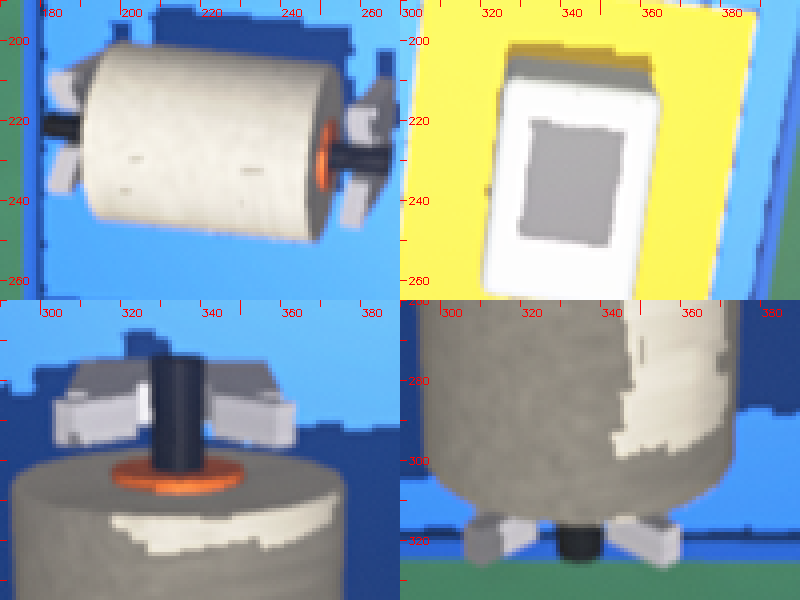

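```bash
python3 - <<'E'
from h import *
a=load('w10');b=load('w11'); h=np.array([.62485,-.23721]);th=np.radians(-7.59); ex=np.array([np.cos(th),np.sin(th)]);ey=np.array([-np.sin(th),np.cos(th)])
for p,q in [((334.5,179.5),(267.5,229.5)),((335,325),(180,222))]:
    P,e=tri([ray(a,p),ray(b,q)]); d=P[:2]-h; print(np.round(P*1000,1),e.max()*1000,'tray',d@ex*1000,d@ey*1000)
P=np.mean([atz(b,(300+x/4,190+y/4),.039) for x,y in [(129,122),(224,130),(209,246),(118,238)]],0);print('white sq',P,'centre',P[:2]+.0037*ex,'pad .6420 -.1084')
E
```

```text
[ 631.3 -192.3   32.3] 0.2781567281426073 tray 0.4428945725642087 45.34296518365003
[ 619.5 -284.9   39.5] 0.15485453760741455 tray 1.0399111061262698 -47.98608213832382
white sq [ 0.63823587 -0.10898299  0.039     ] centre [ 0.64190345 -0.1094717 ] pad .6420 -.1084
```

```bash
python3 - <<'E'
from h import *
st(); print(r.finish_job())
E
```

```text
t 27.55 pos [ 0.6002 -0.1201  0.3002] yaw 89.2 tilt 0.09 F [ 0.8 -0.4  0.8] op 0.853 q [ 0.47  0.68 -0.64  1.54  0.45  1.07  1.28]
the job is handed in; nothing more can be done
None
```

Both kits are made up, and I handed the job in at 27.6 s with the arm raised and touching nothing.

| Item | Where it went | Last check |
|---|---|---|
| White adapter | Blue tray, yellow pad | About 1 mm from the pad centre |
| Black adapter | Grey tray, yellow pad | About 0.7 mm from the pad centre |
| Bracket | Grey tray, white pad, standing on its plate | About 1 mm from the pad centre |
| Paper roll | Both slots of the roll holder | Lateral offset 1 mm or less; the force reading showed the axle meeting the slot bottoms |

- **Roll height:** the two axle tips measured 32.3 mm and 39.5 mm high, which disagree at face value. I put the gap down to different edges of the end faces being visible. Corrected for that, the centres come to about 36 mm, matching the 36 mm seated height.
- **Bystanders:** the last picture shows the jar, the screwdriver and the visible turquoise bracket where they were.
- **Near a joint limit:** joint 6 came close to its lower limit (0.0445 rad) on the first descent to the black adapter. I backed off and picked and placed that adapter and the bracket with the tool tilted 10°.

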